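# Get the peel-test bench ready: settle and zero the pull gauge, lean the plates to dry

## Robot

A 6-joint arm with a two-finger parallel gripper is mounted at the origin on the work surface. World frame = base frame: x ahead of the robot, y to its left, z up, the work surface at z = 0. Lengths are in m, angles in rad, forces in N, time in s.
With the tool pointing down it reaches from about 0.35 to 0.85 m from the base axis. Payload 8.1 kg.
Tool frame: the origin (TCP) lies between the finger pads; the fingertips stand 25 mm ahead of it and the grasp point (between the pads) lies 6 mm ahead of it; z points along the fingers, y is the line along which they close (so a half turn about z gives the same grasp; the last joint's range is limited). The gripper opens to 93 mm and grips with 3 to 60 N. Pads are 15 mm wide; open, the fingers measure 128 mm over their backs; the gripper's body (75 mm by 188 mm) begins 65 mm behind the grasp point.
Start: joints at [1.24, 0.13, 1.488, -0, 1.523, -0.085], TCP at [0.146, 0.582, 0.215] pointing down, gripper open.
Joint ranges: [-2.96, 2.96], [-0.89, 2.26], [0.02, 2.5], [-1.34, 4.48], [0, 2.73], [-2.66, 2.66]. Speed limits (rad/s): [2.39, 2.39, 2.79, 3.14, 3.14, 3.14].

## Interface

Orientations are given as a rotation vector (axis times angle).
In Python, from plant import robot gives the robot as it stands.
- The arm moves only by the tool arm_command, never from a script. Its argument "increments" is text: rows parted by semicolons, each of 5 numbers parted by spaces: the closure, from 0 (fully open) to 1 (shut), then the shift along the tool's x, y, z in mm, then the turn about the tool's z in rad. A call has 1 to 5 rows; each row is the pose to reach, as a shift and turn from the pose commanded when the call began, along the tool's axes at that moment; what a row does not reach only later rows make up. A row lasts 1/10 s, in which the tool goes at most 50 mm and 8.59 degrees, less where a joint would pass 70% of its speed; a pose out of reach is approached as far as the arm can. A call with a gripper value outside its range is refused whole. The fingers move at their own pace and stop on an object; "grip_force" is the grip in N (left out, the last holds). Time passes only in rows, so rows that repeat a pose let the fingers close. It gives the time, the measured TCP pose, the force, the opening and the grip force at its end, in the units of the state.
- robot.read_state(): the state, without advancing time (a new reading comes with each control period).
- robot.read_camera(name): name is "scene" or "side" or "wrist"; returns the picture (420x560x3 uint8, blue, green, red); there is no depth.
- robot.camera_model(name): a dict with "fx", "fy", "cx", "cy" (pixels), "eye" and "rotation" of the camera in the world. Camera axes: x right, y down, z forward; pixel columns grow to the right and rows downward; lengths in m; the calibration is good to about 2 mm. A picture is of the moment at which its call begins: read the wrist's pose just before it. camera_model takes no time and is no camera call; for the wrist camera it gives the pose at the moment of the call.
- robot.close_job(): hands the job in; it is judged then, once.
The state is a dict: "t": time; "q": joint angles; "dq": joint speeds; "joint_torque": joint torques, N m; "tool_pos": TCP position; "orientation": TCP orientation; "force": force on the tool from outside, world axes, zero at the start; "wrist_torque": the same for the moment, N m; "opening": finger opening in m; "gripper_force": force on a finger pad.
Only numpy, scipy, OpenCV 4.12 (cv2) and the standard library are available. Lean on these libraries where they do the work, as an engineer would, in place of code of your own. Each camera call takes 0.05 s, during which the arm holds its last target. There are 200 camera calls.

## Task

Get the peel-test bench ready. Settle the dial pull gauge's spring by drawing its handle out to the 10 N mark, holding it there for two seconds and easing it back home without overpulling it or letting it snap back, and after that turn the knob on the dial to bring the peak pointer back to its zero stop. Lean every white test plate to dry on the draining rest, side by side, each standing on a short end with its lower edge against the front lip and its back against the rail, and leave the beaker, hand roller and bottle where they are.

Things in the scene. Friction and masses are not known exactly. Their poses are not given: they have to be found in the camera images.
- gauge: pull gauge, fixed: dark base plate 140 x 100 x 12 mm (x = -50 to 90 mm), round white dial 92 mm across, face up, its glass 62 mm above the bench, its axis at (30, 0) mm. Origin on the bench; the handle is drawn out along -x. Dial: zero at +x, a tick per newton, 18 degrees apart, clockwise from above; the thick long tick is 10 N, on the handle side; the black needle shows the pull
- handle (a point): middle of the grip bar of the gauge's stirrup handle: a level black bar 16 mm thick, 84 mm long along the gauge's y axis, 34 mm above the bench, at (-95, 0) mm in the gauge's frame at home. Behind it (+x side) the stirrup is open, 70 mm wide and 42 mm deep, between two arms, so a finger can go down there and another before the bar; nothing stands above it.
- puller (a joint): draw of the gauge's handle in m: 0 at home, 0.040 at the 10 N mark (needle on the thick tick; wide black band on the rod half out of the bush), end stop 0.060. Sprung: about 1 N at home, 10 N at the mark, rising evenly (225 N/m); it flies back if let go. Past 0.050 it is overpulled.
- knob (a point): grip point of the reset knob, on the dial's axis, 76 mm above the bench. The knob is a black ribbed cylinder 32 mm across, from 63 to 83 mm above the bench, free all round.
- peak (a joint): angle of the peak pointer, which is fixed to the reset knob, in rad: 0 at its zero stop, growing clockwise from above (so turn it back anticlockwise), 3.14 at 10 N. The needle pushes it along as the handle is drawn out and leaves it at the highest pull; light friction holds it there.
- rest: draining rest, fixed: grey tray 330 mm long along its y, floor 6 mm above the bench, front lip on its -x side (inner face x = -45 mm, top 20 mm high), steel rail 12 mm thick along y at x = 32, z = 69 mm, a thin post at each end (y = +-160). Origin on the bench below its middle. A plate in the corner behind the lip slopes at 45 degrees, upper end to +x, its middle at x = 4, z = 55 mm.
- plate1: white plastic test plate 130 x 50 x 8 mm, about 110 g; 2 to 4 of the four plates are present, lying flat on the bench at the start. Origin at its middle; x along its length, y across its width, z its thickness.
- plate2: white plastic test plate 130 x 50 x 8 mm, about 110 g; 2 to 4 of the four plates are present, lying flat on the bench at the start. Origin at its middle; x along its length, y across its width, z its thickness.
- plate3: white plastic test plate 130 x 50 x 8 mm, about 110 g; 2 to 4 of the four plates are present, lying flat on the bench at the start. Origin at its middle; x along its length, y across its width, z its thickness.
- plate4: white plastic test plate 130 x 50 x 8 mm, about 110 g; 2 to 4 of the four plates are present, lying flat on the bench at the start. Origin at its middle; x along its length, y across its width, z its thickness.
- beaker: clear beaker 68 mm across and 80 mm high with wooden sticks in it, up to 170 mm high; leave it. Origin: middle of its underside.
- roller: hand roller, rubber drum 42 mm across and a wooden handle, 160 mm long, lying on the bench; leave it. Origin: below the drum.
- bottle: blue bottle 60 mm across, 160 mm high; leave it. Origin: middle of its underside.
There are look-alikes about, which are no part of the job. What is shaped like the plate3 but blue or orange is not meant. Leave any blue or yellow look-alike of the plate4 alone.

How it is judged:
On the way, in this order (a step that is already met when the one before it is completed fails the run):
1. the gauge's handle is drawn out to the 10 N mark (40 mm, within 4 mm) and held there for a second (value of joint puller between 0.036 and 0.044 m), for 1 s.
2. after that, the handle is back home and the peak pointer is turned back to zero (value of joint puller below 0.003 m and value of joint peak below 0.08 rad), for 0.3 s.
At the end, for the whole second after the job is handed in: Handle home (within 3 mm), peak pointer at zero (within 0.08 rad), every plate present at rest on the draining rest: lower short end at the lip, back on the rail (sloping 37 to 61 degrees, skew under 0.2 rad, middle within 145 mm of the rest's along y), no two overlapping (all of step 2 and x of plate1 in the frame of rest between -0.004 and 0.018 m and y of plate1 in the frame of rest between -0.145 and 0.145 m and z of plate1 in the frame of rest between 0.049 and 0.067 m and angle between the x axis of plate1 and the z axis of rest, either way round between 0.5 and 0.92 rad and angle between the y axis of each of plate1, plate2, plate3, plate4 and the y axis of rest, either way round below 0.2 rad and contact force between each of plate1, plate2, plate3, plate4 and rest above 0.05 N and linear speed of each of plate1, plate2, plate3, plate4 below 0.03 m/s and x of plate2 in the frame of rest between -0.004 and 0.018 m and y of plate2 in the frame of rest between -0.145 and 0.145 m and z of plate2 in the frame of rest between 0.049 and 0.067 m and angle between the x axis of plate2 and the z axis of rest, either way round between 0.5 and 0.92 rad and x of plate3 in the frame of rest between -0.004 and 0.018 m and y of plate3 in the frame of rest between -0.145 and 0.145 m and z of plate3 in the frame of rest between 0.049 and 0.067 m and angle between the x axis of plate3 and the z axis of rest, either way round between 0.5 and 0.92 rad and x of plate4 in the frame of rest between -0.004 and 0.018 m and y of plate4 in the frame of rest between -0.145 and 0.145 m and z of plate4 in the frame of rest between 0.049 and 0.067 m and angle between the x axis of plate4 and the z axis of rest, either way round between 0.5 and 0.92 rad and distance between plate1 and plate2 above 0.045 m and distance between each of plate1, plate2 and plate3 above 0.045 m and distance between each of plate1, plate2, plate3 and plate4 above 0.045 m); the robot touches nothing.
It fails at once if the gauge is overpulled (past 50 mm) (value of joint puller above 0.05 m).
It fails at once if the gauge's handle is let go and snaps back (velocity of joint puller below -0.5 m/s).
It fails at once if the beaker, the roller or the bottle is moved by more than 30 mm (distance of any of beaker, roller, bottle from where it was at the start of the episode above 0.03 m).
Of plate1, plate2, plate3, plate4 only 2 to 4 are there at a start; the rules pass over those that are not, and their reading is None.
At some moment in a run one of plate1, plate2, plate3, plate4 may be knocked a few centimetres aside while the robot is not near it.
It also fails if it takes over 210 s, if anything falls off the work surface, if the arm or the gripper's body presses on something with over 40 N, if the wrist force passes 120 N, or if a joint passes its speed limit or range.

## Working session

There is one attempt and no reset: what is moved stays moved. The work goes in short steps, Python scripts to look and compute and a tool call to move; the robot and the scene stay as the last step left them, time stands still between calls to the robot, and variables do not carry over. Pictures are saved under pics/ and viewed, at most 14 in all, crops included, and the job is handed in when it is done.

Besides the shell and the picture viewer there is one more tool, called as name(argument=value, ...) on one line, values as JSON. arm_command: Moves the arm, as the interface text tells. Its arguments: {"type":"object","properties":{"increments":{"type":"string"},"grip_force":{"type":"number"}},"required":["increments"]}

```bash
ls; mkdir -p pics
python3 - <<'E'
from plant import robot
import cv2,numpy as np
s=robot.read_state();print(s)
for n in("scene","side","wrist"):
    print(n,robot.camera_model(n)); cv2.imwrite(f"pics/{n}0.png",robot.read_camera(n))
E
```

```text
pics
{'t': 0.0, 'q': array([ 1.23959384e+00,  1.31157519e-01,  1.48927399e+00, -4.91752840e-06,
        1.52299779e+00, -8.54449504e-02]), 'dq': array([ 0.00033649, -0.00133066, -0.00015386,  0.00062288,  0.00111955,
        0.00095453]), 'joint_torque': array([ 5.94890298e-04, -5.59843898e+01, -4.91767716e+01,  7.68765109e-02,
        3.52156966e-02, -1.34963975e-04]), 'tool_pos': array([0.14579319, 0.58142421, 0.21409254]), 'orientation': array([-3.85017796e-01, -3.11753129e+00,  2.82388700e-03]), 'force': array([-1.37762927,  0.31723537, -0.61026677]), 'wrist_torque': array([ 0.03215484,  0.02176921, -0.03056794]), 'gripper_force': 0.0, 'opening': 0.09273889286255224}
scene {'fx': 500.1684892273333, 'fy': 500.1684892273333, 'cx': 273.4460364286154, 'cy': 210.61466885362623, 'eye': array([1.17270202, 0.87477189, 0.73152048]), 'rotation': array([-0.87959071, -2.3176832 ,  1.30532747])}
side {'fx': 493.86954727127693, 'fy': 493.86954727127693, 'cx': 276.457424297744, 'cy': 209.77159308479455, 'eye': array([-0.14334699, -0.76284595,  0.99914752]), 'rotation': array([-2.18280268,  0.73995083, -0.33003093])}
wrist {'fx': 348.37919759033633, 'fy': 348.37919759033633, 'cx': 282.4360528305368, 'cy': 206.49667857920087, 'eye': array([0.06457079, 0.60208187, 0.38379574]), 'rotation': array([2.27895159, 1.77788031, 0.26842022])}
```

View pics/scene0.png

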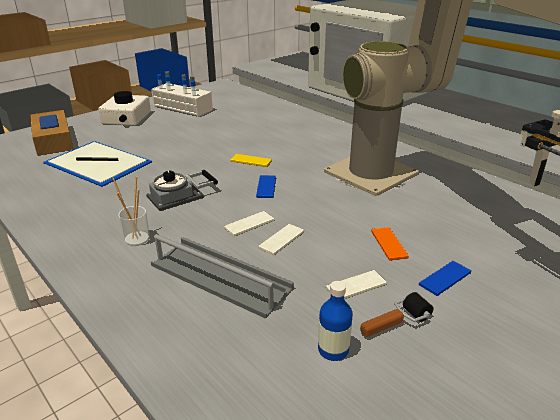

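View pics/side0.png

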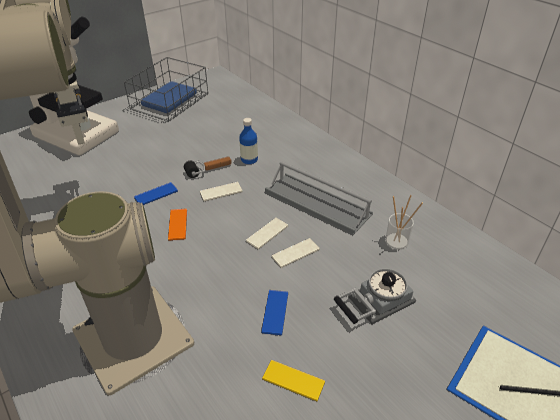

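The three white plates appear in scene at (249,223), (281,239) and (357,285), and in side at (296,252), (267,233) and (221,191). The gauge is at scene (170,185) / side (385,290), and the rest at scene (222,275) / side (318,200). The blue, orange and yellow plates are look-alikes.

```bash
cat > h.py <<'E'
from plant import robot
import cv2,numpy as np
from scipy.spatial.transform import Rotation as R
def ray(m,uv):
    d=R.from_rotvec(m["rotation"]).apply([(uv[0]-m["cx"])/m["fx"],(uv[1]-m["cy"])/m["fy"],1.]);return np.array(m["eye"]),d
def onz(m,uv,z):
    e,d=ray(m,uv);return e+d*(z-e[2])/d[2]
def tri(m1,u1,m2,u2):
    e1,d1=ray(m1,u1);e2,d2=ray(m2,u2)
    t=np.linalg.lstsq(np.c_[d1,-d2],e2-e1,rcond=None)[0]
    a,b=e1+t[0]*d1,e2+t[1]*d2
    return (a+b)/2,np.linalg.norm(a-b)
def proj(m,p):
    c=R.from_rotvec(m["rotation"]).inv().apply(np.array(p)-m["eye"])
    return np.array([m["cx"]+m["fx"]*c[0]/c[2],m["cy"]+m["fy"]*c[1]/c[2]])
def plates(im,m,z=.008):
    """white quads: centre px, world centre on z, yaw of long axis, size"""
    hsv=cv2.cvtColor(im,cv2.COLOR_BGR2HSV)
    k=cv2.inRange(hsv,(10,8,190),(45,80,255))
    out=[]
    for c in cv2.findContours(k,cv2.RETR_EXTERNAL,cv2.CHAIN_APPROX_NONE)[0]:
        if cv2.contourArea(c)<250: continue
        w=np.array([onz(m,p,z)[:2] for p in c[:,0].astype(float)])
        (cx,cy),(a,b),ang=cv2.minAreaRect((w*1000).astype(np.float32))
        if a<b: a,b,ang=b,a,ang+90
        if not(100<a<160 and 35<b<75): continue
        out.append((c[:,0].mean(0).round(1),np.round([cx/1000,cy/1000],4),round(np.radians((ang+90)%180-90),3),np.round([a,b],1)))
    return out
E
python3 - <<'E'
from h import *
ms={n:robot.camera_model(n) for n in("scene","side")}
im={n:cv2.imread(f"pics/{n}0.png") for n in ms}
for n in ms:
    for p in plates(im[n],ms[n]): print(n,p)
g=lambda n,x,y,w,h:cv2.resize(im[n][y:y+h,x:x+w],(400,300),interpolation=cv2.INTER_CUBIC)
cv2.imwrite("pics/m.png",np.vstack([np.hstack([g("scene",140,155,88,66),g("side",330,258,88,66)]),np.hstack([g("scene",144,220,160,120),g("side",250,150,140,105)])]))
E
```

```text
scene (array([  5.5, 346.8]), array([1.1016, 0.0055]), np.float64(1.288), array([132.3,  35.8]))
scene (array([354.2, 283.6]), array([0.4639, 0.3367]), np.float64(-0.279), array([129. ,  54.9]))
scene (array([280.4, 238. ]), array([0.469, 0.092]), np.float64(0.185), array([134.9,  49.7]))
scene (array([248.1, 222. ]), array([ 0.4833, -0.0217]), np.float64(-0.095), array([132.8,  50.2]))
side (array([294.8, 251.7]), array([ 0.4806, -0.0185]), np.float64(-0.083), array([127.7,  49. ]))
side (array([266.5, 232.1]), array([0.4662, 0.0943]), np.float64(0.192), array([128.6,  49.4]))
side (array([220.5, 190.2]), array([0.4632, 0.343 ]), np.float64(-0.281), array([128. ,  48.5]))
```

View pics/m.png

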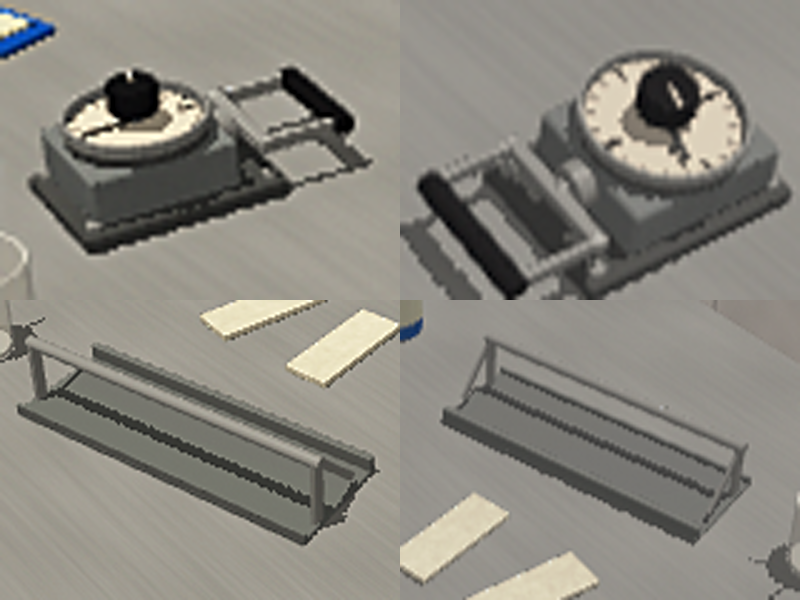

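Run:
```python
from h import *
a,b=robot.camera_model("scene"),robot.camera_model("side")
P={"bar-y":((203.8,171.5),(356.4,320.3)),"bar+y":((215.9,182.5),(335.5,297.6)),"knobtop":((169.3,173),(388.7,276)),"rail-y":((158,237.2),(369.7,201.8)),"rail+y":((271.2,284.8),(281.5,165.1))}
r={k:tri(a,u,b,v) for k,(u,v) in P.items()}
for k,v in r.items(): print(k,v[0].round(4),round(v[1],4))
for u,v in (((354.2,283.6),(220.5,190.2)),((280.4,238),(266.5,232.1)),((248.1,222),(294.8,251.7))): print(*tri(a,u,b,v))
```

```text
bar-y [ 0.4329 -0.3039  0.0358] 0.0046
bar+y [ 0.4433 -0.2228  0.0332] 0.0006
knobtop [ 0.561  -0.2804  0.0834] 0.0016
rail-y [ 0.7414 -0.0388  0.0683] 0.0038
rail+y [0.6537 0.2681 0.0655] 0.0005
[0.46472713 0.33868525 0.00855653] 0.007207825631804328
[0.46659708 0.09291031 0.00666527] 0.005621038216044118
[ 0.48152954 -0.02008763  0.00747018] 0.005385417068482738
```

```bash
cat >> h.py <<'E'
def pose():
    s=robot.read_state();y=R.from_rotvec(s["orientation"]).as_matrix()[:,1]
    return np.array(s["tool_pos"]),np.arctan2(y[1],y[0]),s
def go(*wp):
    """tool-axes shift (mm) and turn to each (x,y,z,psi) from now; psi = yaw of tool y"""
    p,a,s=pose();print("t",round(s["t"],2),"tcp",p.round(4),"psi",round(a,3),"q6",round(s["q"][5],2),"F",np.round(s["force"],1),"open",round(s["opening"],4))
    for x,y,z,psi in wp:
        d=np.array([x,y])-p[:2];ux,uy=np.array([-np.sin(a),np.cos(a)]),np.array([np.cos(a),np.sin(a)])
        print("->",np.round([1000*d@ux,1000*d@uy,1000*(p[2]-z)],1),"turn",round(-(psi-a),3))
E
sed -n 1,1p h.py
```

```text
from plant import robot
```

arm_command(increments="0 -315 -212 0 0;0 -315 -212 0 0;0 -315 -212 0 0;0 -315 -212 0 0;0 -315 -212 0 0")

```text
t: 0.65
tool_pos: [0.3139, 0.3944, 0.2149]
orientation: [-0.384, -3.118, 0.0]
force: [0.9, -0.2, -0.2]
opening: 0.0925
gripper_force: 0.0
```

arm_command(increments="0.57 -108 -73 0 0;0.57 -108 -73 0 0;0.57 -108 -73 0 0")

```text
t: 0.95
tool_pos: [0.4018, 0.2963, 0.215]
orientation: [0.388, 3.117, -0.001]
force: [0.2, -0.2, -0.1]
opening: 0.0734
gripper_force: 0.0
```

arm_command(increments="0.57 -174 -537 0 0;0.57 -174 -537 0 0;0.57 -174 -537 0 0;0.57 -174 -537 0 0;0.57 -174 -537 0 0")

```text
t: 1.45
tool_pos: [0.4166, 0.0478, 0.215]
orientation: [0.384, 3.118, -0.0]
force: [0.6, 0.3, 0.3]
opening: 0.0404
gripper_force: 0.0
```

arm_command(increments="0.57 -97 -299 0 0.75;0.57 -97 -299 0 0.75;0.57 -97 -299 0 0.75;0.57 -97 -299 0 0.75;0.57 -97 -299 0 0.75")

```text
t: 1.95
tool_pos: [0.4336, -0.2019, 0.2151]
orientation: [1.509, 2.755, 0.0]
force: [0.7, 0.9, 0.6]
opening: 0.0403
gripper_force: 0.0
```

```bash
python3 -c "
from h import *
go((.434,-.264,.2,-.134))"
```

```text
t 1.95 tcp [ 0.4336 -0.2019  0.2151] psi 0.569 q6 -1.11 F [0.7 0.9 0.6] open 0.0403
-> [-52.5 -33.1  15.1] turn 0.703
```

arm_command(increments="0.57 -52.5 -33 0 0.7;0.57 -52.5 -33 0 0.7;0.57 -52.5 -33 0 0.7;0.57 -52.5 -33 0 0.7;0.57 -52.5 -33 0 0.7")

```text
t: 2.45
tool_pos: [0.4345, -0.262, 0.2147]
orientation: [-2.362, -2.07, 0.0]
force: [0.6, -0.1, -0.1]
opening: 0.0401
gripper_force: 0.0
```

Run:
```python
from h import *
go((.438,-.263,.2,-.134))
m=robot.camera_model("wrist");im=robot.read_camera("wrist");cv2.imwrite("pics/w1.png",im)
for p in ([.433,-.3039,.034],[.4433,-.2228,.034],[.561,-.2804,.083]): print(proj(m,p).round(1))
print(m)
```

```text
t 2.45 tcp [ 0.4345 -0.262   0.2147] psi -0.132 q6 -0.51 F [ 0.6 -0.1 -0.1] open 0.0401
-> [-0.5  3.6 14.7] turn 0.002
[286.9 220.7]
[286.7 143.4]
[425.6 197. ]
{'fx': 348.37919759033633, 'fy': 348.37919759033633, 'cx': 282.4360528305368, 'cy': 206.49667857920087, 'eye': array([ 0.4451196 , -0.17943664,  0.38429914]), 'rotation': array([ 2.83413772, -0.18698871, -0.03002898])}
```

View pics/w1.png

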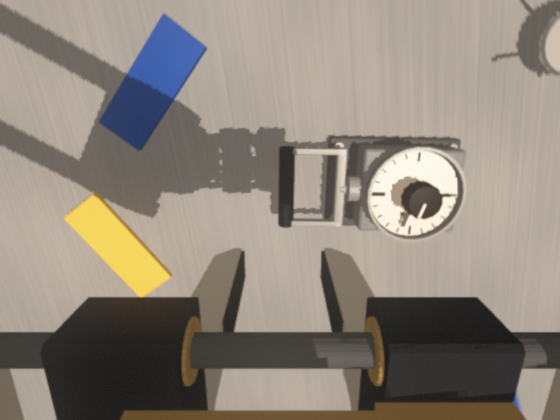

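The bar is vertical in the image from (287,147) to (287,227), and the knob is at (423,200). That agrees with the triangulation to within 3–5 mm, so I'll go down over the bar.

arm_command(increments="0.57 -3.5 3.5 40 0;0.57 -3.5 3.5 80 0;0.57 -3.5 3.5 110 0;0.57 -3.5 3.5 130 0;0.57 -3.5 3.5 140 0", grip_force=15)

```text
t: 3.0
tool_pos: [0.4364, -0.2646, 0.0725]
orientation: [-2.351, -2.078, 0.001]
force: [-0.0, 0.5, 0.9]
opening: 0.0399
gripper_force: 0.0
```

arm_command(increments="0.57 0 0 15 0;0.57 0 0 28 0;0.57 0 0 34 0;0.57 0 0 34 0;0.57 0 0 34 0")

```text
t: 3.5
tool_pos: [0.4383, -0.266, 0.0417]
orientation: [2.355, 2.078, 0.0]
force: [0.5, -0.7, 1.6]
opening: 0.0401
gripper_force: 0.0
```

arm_command(increments="0.7 0 0 0 0;0.75 0 0 0 0;0.8 0 0 0 0;0.85 0 0 0 0;0.9 0 0 0 0")

```text
t: 4.0
tool_pos: [0.4379, -0.2658, 0.0413]
orientation: [2.356, 2.078, 0.0]
force: [-0.5, 0.2, -0.4]
opening: 0.011
gripper_force: 0.0
```

Run:
```python
from h import *
go((.4375,-.266,.04,-.134))
im=robot.read_camera("side");cv2.imwrite("pics/s1.png",cv2.resize(im[230:350,290:450],(800,600),interpolation=2))
```

```text
t 4.0 tcp [ 0.4379 -0.2658  0.0413] psi -0.125 q6 -0.52 F [-0.5  0.2 -0.4] open 0.011
-> [-0.3 -0.4  1.3] turn 0.009
```

View pics/s1.png

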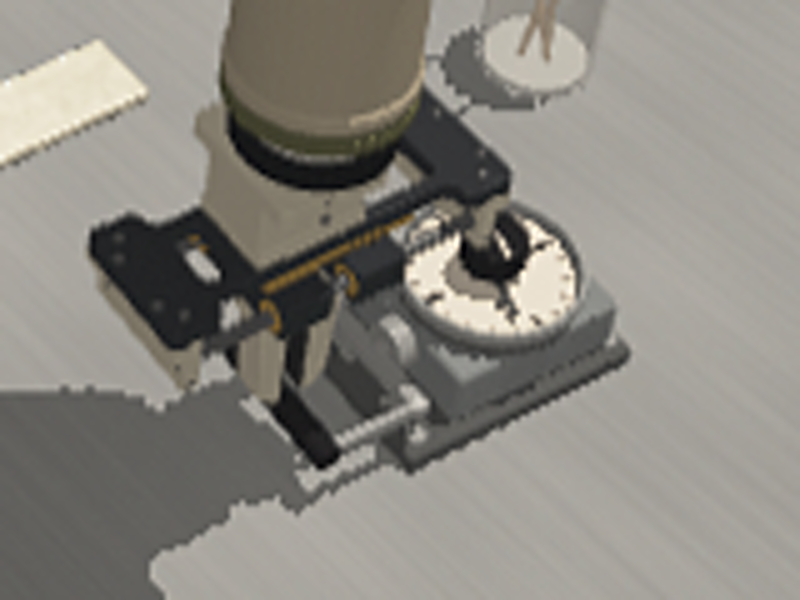

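arm_command(increments="1 0 0 0 0;1 0 0 0 0;1 0 0 0 0")

```text
t: 4.35
tool_pos: [0.4379, -0.2657, 0.0411]
orientation: [-2.356, -2.078, -0.0]
force: [0.5, 0.2, -0.7]
opening: 0.0005
gripper_force: 0.0
```

Run:
```python
from h import *
go((.4375,-.266,.04,-.134))
p,a,s=pose();print(s["gripper_force"])
m=robot.camera_model("side")
for z in (.0163,.034,.0413):
  for d in (-.008,.008): print(z,d,((proj(m,[p[0]+d*np.cos(a),p[1]+d*np.sin(a),z])-[290,230])*5).round())
```

```text
t 4.35 tcp [ 0.4379 -0.2657  0.0411] psi -0.125 q6 -0.52 F [ 0.5  0.2 -0.7] open 0.0005
-> [-0.3 -0.4  1.1] turn 0.009
0.0
0.0163 -0.008 [263. 427.]
0.0163 0.008 [289. 414.]
0.034 -0.008 [266. 404.]
0.034 0.008 [292. 391.]
0.0413 -0.008 [267. 395.]
0.0413 0.008 [294. 381.]
```

Run:
```python
from h import *
a=robot.read_camera("side")[270:340,310:403];b=robot.read_camera("scene")[140:210,160:253]
cv2.imwrite("pics/s2.png",np.hstack([cv2.resize(x,(400,300),interpolation=2) for x in(a,b)]))
m=robot.camera_model("scene")
for z in (.0163,.034): print(((proj(m,[.4379,-.2657,z])-[160,140])*4.3).round())
```

```text
[212. 180.]
[210. 158.]
```

View pics/s2.png

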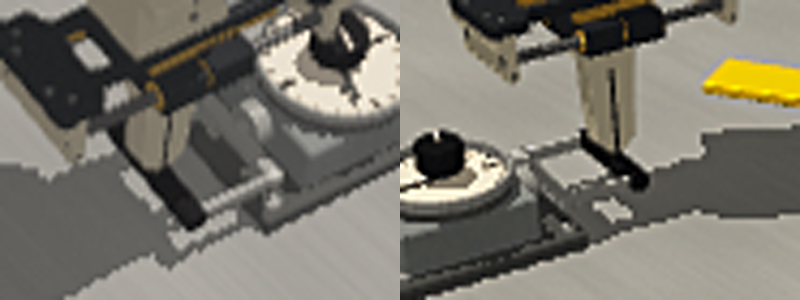

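Run:
```python
from h import *
m={'fx':348.379,'fy':348.379,'cx':282.436,'cy':206.497,'eye':np.array([.4451196,-.17943664,.38429914]),'rotation':np.array([2.83413772,-.18698871,-.03002898])}
a=-.132;T=np.array([.4345,-.262,.2147]);uy=np.array([np.cos(a),np.sin(a),0]);ux=np.array([np.sin(-a),np.cos(a),0])
for u in((243,250),(322,250)):
    e,d=ray(m,u)
    for off in(-.0075,0,.0075):
        t=((T+off*ux-e)@ux)/(d@ux);P=e+t*d-T;print(u,off,"y",(P@uy).round(4),"z",P[2].round(4))
for h in(.025,0.006,0):print(h,[proj(m,T+s*.02*uy-[0,0,h]+.0075*ux).round() for s in(-1,1)])
```

```text
(243, 250) -0.0075 y -0.0252 z -0.0303
(243, 250) 0 y -0.0232 z -0.0138
(243, 250) 0.0075 y -0.0211 z 0.0028
(322, 250) -0.0075 y 0.0242 z -0.0303
(322, 250) 0 y 0.0222 z -0.0138
(322, 250) 0.0075 y 0.0201 z 0.0027
0.025 [array([250., 231.]), array([317., 231.])]
0.006 [array([247., 243.]), array([320., 243.])]
0 [array([246., 248.]), array([321., 248.])]
```

arm_command(increments="1 0 0 -15 0;0.57 0 0 -15 0;0.57 0 0 -15 0;0.57 0 0 -15 0;0.57 0 0 -15 0")

```text
t: 4.95
tool_pos: [0.4377, -0.2656, 0.0559]
orientation: [-2.356, -2.078, 0.0]
force: [0.2, 0.3, 0.4]
opening: 0.028
gripper_force: 0.0
```

arm_command(increments="0.57 0 0 10 0;0.57 0 0 16 0;0.57 0 0 21 0;0.57 0 0 25 0;0.57 0 0 27 0")

```text
t: 5.45
tool_pos: [0.4375, -0.2655, 0.0283]
orientation: [-2.355, -2.078, 0.0]
force: [-0.8, 0.4, 0.5]
opening: 0.04
gripper_force: 0.0
```

Run:
```python
from h import *
go((.4375,-.266,.04,-.134))
a=robot.read_camera("side")[270:340,310:403];b=robot.read_camera("scene")[140:210,160:253]
cv2.imwrite("pics/s3.png",np.hstack([cv2.resize(x,(400,300),interpolation=2) for x in(a,b)]))
```

```text
t 5.45 tcp [ 0.4375 -0.2655  0.0283] psi -0.125 q6 -0.52 F [-0.8  0.4  0.5] open 0.04
-> [ -0.5   0.  -11.7] turn 0.009
```

View pics/s3.png

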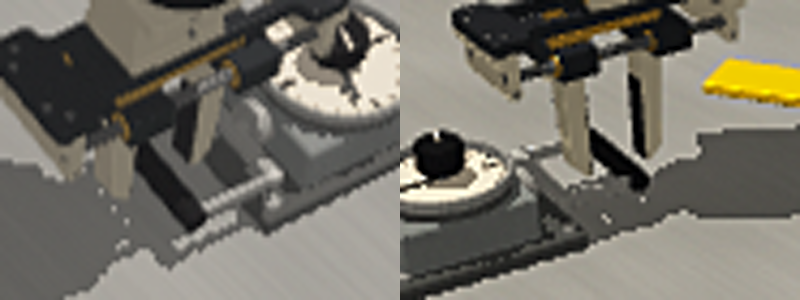

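arm_command(increments="0.57 0 0 3 0;0.57 0 0 6 0;0.57 0 0 9 0;0.57 0 0 12 0;0.57 0 0 12 0")

```text
t: 6.05
tool_pos: [0.4375, -0.2655, 0.0165]
orientation: [-2.355, -2.078, 0.0]
force: [0.1, -0.0, 0.1]
opening: 0.0402
gripper_force: 0.0
```

arm_command(increments="0.65 0 0 0 0;0.7 0 0 0 0;0.75 0 0 0 0;0.85 0 0 0 0;0.95 0 0 0 0")

```text
t: 6.55
tool_pos: [0.4377, -0.2658, 0.0172]
orientation: [-2.356, -2.078, 0.001]
force: [-1.6, 0.1, 1.8]
opening: 0.0153
gripper_force: 15.0
```

arm_command(increments="0.95 0 0 0 0;0.95 0 0 0 0")

```text
t: 6.75
tool_pos: [0.4377, -0.2657, 0.0172]
orientation: [-2.356, -2.078, 0.0]
force: [-3.7, 0.3, 3.3]
opening: 0.0156
gripper_force: 15.0
```

arm_command(increments="0.95 0 -3 0 0;0.95 0 -6 0 0;0.95 0 -9 0 0;0.95 0 -12 0 0;0.95 0 -15 0 0", grip_force=25)

```text
t: 7.25
tool_pos: [0.4232, -0.2638, 0.0173]
orientation: [2.355, 2.078, 0.001]
force: [5.4, 1.6, -0.9]
opening: 0.0151
gripper_force: 25.0
```

arm_command(increments="0.95 0 -3 0 0;0.95 0 -6 0 0;0.95 0 -9 0 0;0.95 0 -12 0 0;0.95 0 -15 0 0")

```text
t: 7.75
tool_pos: [0.409, -0.2617, 0.0173]
orientation: [2.355, 2.077, 0.003]
force: [9.7, 1.6, -4.3]
opening: 0.0154
gripper_force: 25.0
```

Run:
```python
from h import *
go((.4375,-.266,.04,-.134))
a=robot.read_camera("side")[250:340,310:430];b=robot.read_camera("scene")[140:210,140:233]
cv2.imwrite("pics/s4.png",np.hstack([cv2.resize(x,(400,300),interpolation=2) for x in(a,b)]))
```

```text
t 7.75 tcp [ 0.409  -0.2617  0.0173] psi -0.125 q6 -0.55 F [ 9.7  1.6 -4.3] open 0.0154
-> [ -0.7  28.8 -22.7] turn 0.009
```

View pics/s4.png

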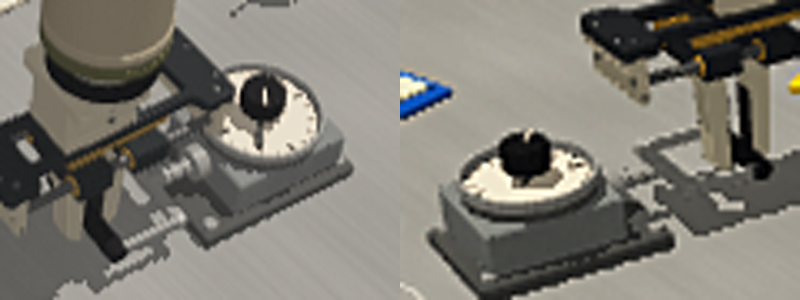

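arm_command(increments="0.95 0 -3 0 0;0.95 0 -6 0 0;0.95 0 -9 0 0;0.95 0 -11 0 0;0.95 0 -11 0 0")

```text
t: 8.35
tool_pos: [0.3984, -0.2602, 0.0173]
orientation: [2.355, 2.077, 0.004]
force: [11.0, 3.4, -5.8]
opening: 0.0153
gripper_force: 25.0
```

Run:
```python
from h import *
go((.398,-.2605,.04,-.134))
a=robot.read_camera("side")[252:312,355:435]
b=robot.read_camera("wrist");m=robot.camera_model("wrist");u=proj(m,[.52,-.272,.062]).astype(int);print(u)
x,y=np.clip(u[0]-70,0,420),np.clip(u[1]-50,0,315)
cv2.imwrite("pics/s5.png",np.hstack([cv2.resize(v,(400,300),interpolation=2) for v in(a,b[y:y+105,x:x+140])]))
```

```text
t 8.35 tcp [ 0.3984 -0.2602  0.0173] psi -0.125 q6 -0.56 F [11.   3.4 -5.8] open 0.0153
-> [ -0.3  -0.4 -22.7] turn 0.009
[580 301]
```

View pics/s5.png

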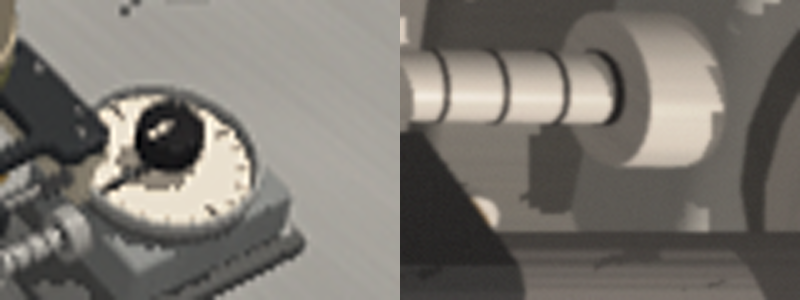

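The wide band is half out of the bush (ring spacing 60 px puts its middle at the bush face) and the needle points to the handle side. I'll hold here, then ease the handle back.

arm_command(increments="0.95 0 0 0 0;0.95 0 0 0 0;0.95 0 0 0 0;0.95 0 0 0 0;0.95 0 0 0 0")

```text
t: 8.95
tool_pos: [0.3984, -0.2602, 0.0173]
orientation: [2.355, 2.077, 0.004]
force: [10.3, 3.2, -4.4]
opening: 0.0154
gripper_force: 25.0
```

arm_command(increments="0.95 0 0 0 0;0.95 0 0 0 0;0.95 0 0 0 0;0.95 0 0 0 0;0.95 0 0 0 0")

```text
t: 9.45
tool_pos: [0.3985, -0.2602, 0.0173]
orientation: [2.355, 2.077, 0.004]
force: [9.7, 1.8, -4.3]
opening: 0.0153
gripper_force: 25.0
```

arm_command(increments="0.95 0 0 0 0;0.95 0 0 0 0;0.95 0 0 0 0;0.95 0 0 0 0;0.95 0 0 0 0")

```text
t: 9.95
tool_pos: [0.3984, -0.2602, 0.0173]
orientation: [2.355, 2.077, 0.003]
force: [10.7, 2.1, -4.4]
opening: 0.015
gripper_force: 25.0
```

arm_command(increments="0.95 0 0 0 0;0.95 0 0 0 0;0.95 0 0 0 0;0.95 0 0 0 0;0.95 0 0 0 0")

```text
t: 10.45
tool_pos: [0.3984, -0.2602, 0.0173]
orientation: [2.355, 2.077, 0.003]
force: [10.7, 3.1, -4.9]
opening: 0.0154
gripper_force: 25.0
```

arm_command(increments="0.95 0 0 0 0;0.95 0 0 0 0;0.95 0 0 0 0;0.95 0 0 0 0;0.95 0 0 0 0")

```text
t: 10.95
tool_pos: [0.3984, -0.2602, 0.0173]
orientation: [2.355, 2.077, 0.003]
force: [9.9, 2.8, -4.1]
opening: 0.0151
gripper_force: 25.0
```

arm_command(increments="0.95 0 3 0 0;0.95 0 6 0 0;0.95 0 9 0 0;0.95 0 12 0 0;0.95 0 15 0 0")

```text
t: 11.45
tool_pos: [0.4129, -0.2623, 0.0173]
orientation: [2.355, 2.078, 0.002]
force: [7.5, 1.4, -1.4]
opening: 0.0154
gripper_force: 25.0
```

arm_command(increments="0.95 0 3 0 0;0.95 0 6 0 0;0.95 0 9 0 0;0.95 0 12 0 0;0.95 0 15 0 0")

```text
t: 11.95
tool_pos: [0.4272, -0.2643, 0.0173]
orientation: [2.356, 2.078, 0.0]
force: [2.5, 2.7, 1.8]
opening: 0.0154
gripper_force: 25.0
```

arm_command(increments="0.95 0 3 0 0;0.95 0 6 0 0;0.95 0 8 0 0;0.95 0 10 0 0;0.95 0 10 0 0")

```text
t: 12.45
tool_pos: [0.437, -0.2657, 0.0172]
orientation: [2.356, 2.078, -0.0]
force: [1.2, 2.2, 3.8]
opening: 0.015
gripper_force: 25.0
```

arm_command(increments="0.95 0 0.6 0 0;0.95 0 1 0 0;0.8 0 1 0 0;0.57 0 1 0 0;0.57 0 1 0 0")

```text
t: 12.95
tool_pos: [0.4374, -0.2657, 0.0167]
orientation: [-2.355, -2.078, 0.001]
force: [0.9, -0.1, 0.7]
opening: 0.0303
gripper_force: 0.0
```

arm_command(increments="0.57 0 0 0 0;0.57 0 0 0 0;0.57 0 0 -20 0;0.57 0 0 -60 0;0.57 0 0 -110 0")

```text
t: 13.45
tool_pos: [0.4361, -0.2645, 0.126]
orientation: [-2.352, -2.075, 0.002]
force: [1.9, -0.4, 0.0]
opening: 0.0397
gripper_force: 0.0
```

Run:
```python
from h import *
go((.560,-.282,.2,-2.0))
```

```text
t 13.45 tcp [ 0.4361 -0.2645  0.126 ] psi -0.125 q6 -0.52 F [ 1.9 -0.4  0. ] open 0.0397
-> [ -1.9 125.1 -74. ] turn 1.875
```

arm_command(increments="0.3 -2 0 -50 0;0.3 -2 50 -70 0.15;0.3 -2 100 -70 0.3;0.3 -2 125 -70 0.45;0.3 -2 125 -70 0.6")

```text
t: 13.95
tool_pos: [0.5643, -0.2831, 0.1962]
orientation: [-2.868, -1.282, -0.0]
force: [-1.7, 0.2, -1.4]
opening: 0.0646
gripper_force: 0.0
```

arm_command(increments="0.3 0 0 0 0.75;0.3 0 0 0 0.75;0.3 0 0 0 0.75;0.3 0 0 0 0.75;0.3 0 0 0 0.75")

```text
t: 14.45
tool_pos: [0.5616, -0.2833, 0.1969]
orientation: [-3.138, -0.141, 0.001]
force: [0.1, 0.5, -0.8]
opening: 0.0653
gripper_force: 0.0
```

arm_command(increments="0.3 0 0 0 0.53;0.3 0 0 0 0.53;0.3 0 0 0 0.53;0.3 0 0 0 0.53")

```text
t: 14.85
tool_pos: [0.5616, -0.2833, 0.1969]
orientation: [-3.066, 0.686, 0.001]
force: [-0.2, -0.5, -0.3]
opening: 0.065
gripper_force: 0.0
```

Run:
```python
from h import *
go((.560,-.282,.2,-2.0))
m=robot.camera_model("wrist");im=robot.read_camera("wrist");cv2.imwrite("pics/w2.png",im)
print(proj(m,[.56,-.282,.083]))
```

```text
t 14.85 tcp [ 0.5616 -0.2833  0.1969] psi -2.011 q6 1.46 F [-0.2 -0.5 -0.3] open 0.065
-> [-2.  -0.5 -3.1] turn -0.011
[281.64825756 202.35004087]
```

View pics/w2.png

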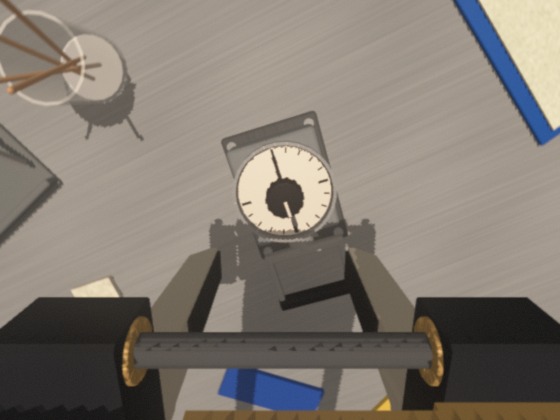

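Knob at (285,197), the peak pointer points at the handle side (295,228), and the needle is back at zero (272,152). I'll go down on the knob.

arm_command(increments="0.3 0 1 40 0;0.3 0 1 80 0;0.3 0 1 105 0;0.3 0 1 120 0;0.3 0 1 127 0", grip_force=6)

```text
t: 15.4
tool_pos: [0.5604, -0.2837, 0.0684]
orientation: [-3.067, 0.675, 0.004]
force: [0.3, -0.1, 0.3]
opening: 0.0651
gripper_force: 0.0
```

arm_command(increments="0.4 0 0 0 0;0.5 0 0 0 0;0.6 0 0 0 0;0.65 0 0 0 0;0.7 0 0 0 0")

```text
t: 15.9
tool_pos: [0.5617, -0.2851, 0.0713]
orientation: [3.066, -0.676, 0.002]
force: [0.1, 0.4, 3.6]
opening: 0.0317
gripper_force: 6.0
```

arm_command(increments="0.75 0 0 0 0;0.75 0 0 0 0;0.75 0 0 0 0")

```text
t: 16.2
tool_pos: [0.5617, -0.285, 0.0712]
orientation: [3.067, -0.677, 0.002]
force: [-2.1, -2.7, 5.8]
opening: 0.0317
gripper_force: 6.0
```

arm_command(increments="0.75 0 0 0 -0.15;0.75 0 0 0 -0.3;0.75 0 0 0 -0.45;0.75 0 0 0 -0.6;0.75 0 0 0 -0.75")

```text
t: 16.7
tool_pos: [0.5618, -0.2846, 0.0712]
orientation: [3.1, 0.503, 0.002]
force: [-1.5, -1.3, 7.1]
opening: 0.0317
gripper_force: 6.0
```

arm_command(increments="0.75 0 0 0 -0.15;0.75 0 0 0 -0.3;0.75 0 0 0 -0.45;0.75 0 0 0 -0.6;0.75 0 0 0 -0.75")

```text
t: 17.2
tool_pos: [0.5615, -0.2844, 0.0712]
orientation: [2.701, 1.604, 0.0]
force: [-3.4, 0.4, 8.9]
opening: 0.0317
gripper_force: 6.0
```

arm_command(increments="0.75 0 0 0 -0.15;0.75 0 0 0 -0.3;0.75 0 0 0 -0.45;0.75 0 0 0 -0.6;0.75 0 0 0 -0.75")

```text
t: 17.7
tool_pos: [0.5611, -0.2843, 0.0712]
orientation: [-1.926, -2.482, 0.0]
force: [-4.5, -0.2, 9.2]
opening: 0.0315
gripper_force: 6.0
```

arm_command(increments="0.75 0 0 0 -0.15;0.75 0 0 0 -0.3;0.75 0 0 0 -0.45;0.75 0 0 0 -0.6;0.75 0 0 0 -0.75")

```text
t: 18.2
tool_pos: [0.5609, -0.2846, 0.071]
orientation: [-0.883, -3.015, 0.001]
force: [-4.7, -0.6, 8.2]
opening: 0.0315
gripper_force: 6.0
```

arm_command(increments="0.75 0 0 0 -0.1;0.75 0 0 0 -0.2;0.75 0 0 0 -0.25;0.75 0 0 0 -0.25;0.75 0 0 0 -0.25")

```text
t: 18.7
tool_pos: [0.5609, -0.2846, 0.0702]
orientation: [-0.512, -3.099, 0.001]
force: [-4.2, -3.6, 4.0]
opening: 0.0316
gripper_force: 6.0
```

Run:
```python
from h import *
go((.560,-.282,.2,1.13))
print(robot.read_state()["wrist_torque"])
```

```text
t 18.7 tcp [ 0.5609 -0.2846  0.0702] psi 1.243 q6 -1.79 F [-4.2 -3.6  4. ] open 0.0316
-> [   1.7    2.2 -129.8] turn 0.113
[-0.60969176  0.79721949 -0.0320955 ]
```

arm_command(increments="0.6 0 0 0 0;0.3 0 0 0 0;0.3 0 0 0 0;0.3 0 0 0 0;0.3 0 0 -30 0")

```text
t: 19.2
tool_pos: [0.5582, -0.2821, 0.0952]
orientation: [-0.508, -3.092, -0.006]
force: [-1.1, -0.8, -0.8]
opening: 0.0629
gripper_force: 0.0
```

arm_command(increments="0 0 0 -40 0;0 0 0 -80 0;0 0 0 -120 0;0 0 0 -150 0;0 0 0 -150 0")

```text
t: 19.7
tool_pos: [0.5637, -0.2854, 0.2569]
orientation: [0.508, 3.091, -0.005]
force: [0.7, -0.9, 1.5]
opening: 0.0924
gripper_force: 0.0
```

Run:
```python
from h import *
go((.560,-.282,.2,1.13))
m=robot.camera_model("wrist");im=robot.read_camera("wrist");cv2.imwrite("pics/w3.png",im)
u=proj(m,[.561,-.2845,.065]).astype(int);print(u)
c=cv2.resize(im[max(u[1]-50,0):u[1]+50,u[0]-66:u[0]+67],(400,300),interpolation=2)
mm={n:robot.camera_model(n) for n in("scene","side")}
I={n:robot.read_camera(n) for n in mm}
for n in mm:
    for p in plates(I[n],mm[n]): print(n,p)
cv2.imwrite("pics/c3.png",np.hstack([c,cv2.resize(I["side"],(400,300))]))
```

```text
t 19.7 tcp [ 0.5637 -0.2854  0.2569] psi 1.245 q6 -1.79 F [ 0.7 -0.9  1.5] open 0.0924
-> [ 4.6  2.  56.9] turn 0.115
[282 176]
scene (array([  5.7, 347.4]), array([1.1016, 0.0055]), np.float64(1.288), array([132.3,  35.8]))
scene (array([354.2, 283.6]), array([0.4639, 0.3367]), np.float64(-0.279), array([129. ,  54.9]))
scene (array([280.4, 238. ]), array([0.469 , 0.0921]), np.float64(0.186), array([134.9,  49.8]))
scene (array([248.1, 222. ]), array([ 0.4833, -0.0216]), np.float64(-0.097), array([132.8,  50.2]))
side (array([295.1, 251.5]), array([ 0.4814, -0.0192]), np.float64(-0.091), array([131.1,  52.9]))
side (array([267.1, 232.1]), array([0.4659, 0.0936]), np.float64(0.193), array([132.1,  52.1]))
side (array([220.5, 190.4]), array([0.4636, 0.342 ]), np.float64(-0.275), array([130.3,  55.3]))
```

View pics/c3.png

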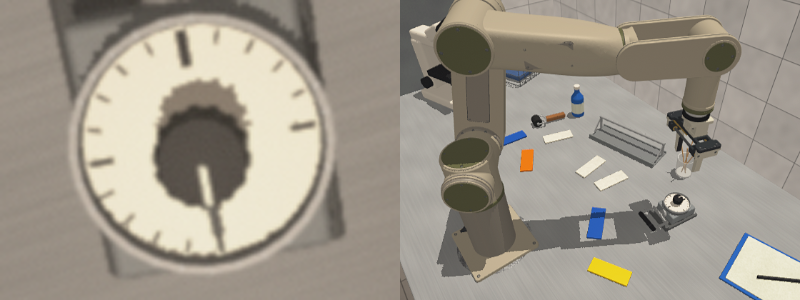

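Both pointers are at zero and the plates haven't moved. Next is plate A.

Run:
```python
from h import *
go((.526,-.024,.1,1.48))
print(onz(robot.camera_model("scene"),(134,240),0),onz(robot.camera_model("scene"),(333,352),0))
```

```text
t 19.85 tcp [ 0.5611 -0.2839  0.2493] psi 1.245 q6 -1.8 F [ 0.3  0.1 -0.7] open 0.0932
-> [116.4 235.  149.3] turn -0.235
[ 0.74827888 -0.16090843  0.        ] [0.64487412 0.43755114 0.        ]
```

arm_command(increments="0 116 235 0 0;0 116 235 0 0;0 116 235 0 0;0 116 235 0 0;0 116 235 20 0")

```text
t: 20.35
tool_pos: [0.5281, -0.0368, 0.2346]
orientation: [0.51, 3.099, 0.0]
force: [1.7, 0.1, -0.5]
opening: 0.093
gripper_force: 0.0
```

arm_command(increments="0.2 6 11 30 -0.15;0.2 6 11 70 -0.235;0.2 6 11 110 -0.235;0.2 6 11 130 -0.235;0.2 6 11 130 -0.235")

```text
t: 20.85
tool_pos: [0.5217, -0.0256, 0.0988]
orientation: [-0.142, -3.128, -0.002]
force: [0.1, 0.2, -0.6]
opening: 0.0741
gripper_force: 0.0
```

Run:
```python
from h import *
go((.526,-.024,.03,1.48))
```

```text
t 20.85 tcp [ 0.5217 -0.0256  0.0988] psi 1.48 q6 -1.63 F [ 0.1  0.2 -0.6] open 0.0741
-> [-4.1  2.  68.8] turn 0.0
```

arm_command(increments="0.2 -4 2 30 0;0.2 -4 2 60 0;0.2 -4 2 78 0;0.2 -4 2 84 0;0.2 -4 2 86 0", grip_force=3)

```text
t: 21.35
tool_pos: [0.5303, -0.0248, 0.0188]
orientation: [-0.143, -3.138, -0.0]
force: [-0.2, -0.2, 1.1]
opening: 0.0742
gripper_force: 0.0
```

arm_command(increments="0.2 0 0 1 0;0.2 0 0 2 0;0.2 0 0 3 0;0.2 0 0 4 0;0.2 0 0 4 0")

```text
t: 21.85
tool_pos: [0.5306, -0.0248, 0.015]
orientation: [0.143, 3.138, -0.0]
force: [0.9, -0.3, 0.1]
opening: 0.0743
gripper_force: 0.0
```

arm_command(increments="0.2 0 0 1 0;0.2 0 0 2 0;0.2 0 0 2 0")

```text
t: 22.15
tool_pos: [0.5303, -0.0248, 0.0126]
orientation: [-0.143, -3.138, -0.0]
force: [-0.7, -0.0, -0.2]
opening: 0.0745
gripper_force: 0.0
```

arm_command(increments="0.2 0 0 1 0;0.2 0 0 2 0;0.2 0 0 3 0;0.2 0 0 4 0;0.2 0 0 4 0")

```text
t: 22.65
tool_pos: [0.5303, -0.0248, 0.0086]
orientation: [-0.143, -3.138, -0.0]
force: [-0.2, -0.3, 1.1]
opening: 0.0743
gripper_force: 0.0
```

arm_command(increments="0.2 0 0 0.7 0;0.2 0 0 1.4 0;0.2 0 0 2 0;0.2 0 0 2 0")

```text
t: 23.05
tool_pos: [0.5304, -0.0248, 0.0067]
orientation: [-0.143, -3.138, 0.0]
force: [0.1, 0.5, 0.5]
opening: 0.0745
gripper_force: 0.0
```

arm_command(increments="0.2 0 0 0.7 0;0.2 0 0 1.4 0;0.2 0 0 2 0;0.2 0 0 2 0")

```text
t: 23.45
tool_pos: [0.5304, -0.0248, 0.0047]
orientation: [-0.143, -3.138, -0.0]
force: [0.1, 1.5, 0.5]
opening: 0.0743
gripper_force: 0.0
```

arm_command(increments="0.2 0 0 0.7 0;0.2 0 0 1.4 0;0.2 0 0 2 0;0.2 0 0 2 0")

```text
t: 23.85
tool_pos: [0.5304, -0.0248, 0.0027]
orientation: [-0.143, -3.138, -0.0]
force: [-0.7, 0.8, -0.7]
opening: 0.0746
gripper_force: 0.0
```

arm_command(increments="0.2 0 0 0.7 0;0.2 0 0 1.4 0;0.2 0 0 2 0;0.2 0 0 2 0")

```text
t: 24.25
tool_pos: [0.5304, -0.0248, 0.0007]
orientation: [-0.143, -3.138, -0.0]
force: [-0.6, -0.4, -0.9]
opening: 0.0742
gripper_force: 0.0
```

arm_command(increments="0.3 0 0 0 0;0.4 0 0 0 0;0.5 0 0 0 0;0.52 0 0 0 0;0.52 0 0 0 0")

```text
t: 24.75
tool_pos: [0.5306, -0.0249, 0.0009]
orientation: [0.143, 3.138, -0.0]
force: [0.5, -0.3, -0.1]
opening: 0.05
gripper_force: 3.0
```

arm_command(increments="0.52 0 0 0 0;0.52 0 0 0 0;0.52 0 0 0 0")

```text
t: 25.05
tool_pos: [0.5305, -0.0249, 0.0008]
orientation: [0.143, 3.138, -0.0]
force: [0.8, -0.4, 0.6]
opening: 0.0497
gripper_force: 3.0
```

arm_command(increments="0.52 0 0 -10 0;0.52 0 0 -25 0;0.52 0 0 -45 0;0.52 0 0 -70 0;0.52 0 0 -95 0")

```text
t: 25.55
tool_pos: [0.5305, -0.0248, 0.098]
orientation: [0.143, 3.138, 0.0]
force: [-0.3, -0.4, -0.2]
opening: 0.0498
gripper_force: 3.0
```

arm_command(increments="0.52 0 0 -25 0;0.52 0 0 -50 0;0.52 0 0 -75 0;0.52 0 0 -75 0")

```text
t: 25.95
tool_pos: [0.5332, -0.0251, 0.1766]
orientation: [0.142, 3.13, -0.001]
force: [0.1, 1.1, -0.4]
opening: 0.0499
gripper_force: 3.0
```

Run:
```python
from h import *
go((.526,-.024,.2,1.849))
a=robot.read_camera("side");b=robot.read_camera("scene")
c=lambda n,im,p:(lambda u:cv2.resize(im[max(u[1]-60,0):max(u[1]-60,0)+120,u[0]-80:u[0]+80],(400,300),interpolation=2))(proj(robot.camera_model(n),p).astype(int))
cv2.imwrite("pics/s6.png",np.hstack([c("side",a,[.5,-.02,.13]),c("scene",b,[.5,-.02,.13])]))
```

```text
t 25.95 tcp [ 0.5332 -0.0251  0.1766] psi 1.48 q6 -1.62 F [ 0.1  1.1 -0.4] open 0.0499
-> [  7.3   0.5 -23.4] turn -0.369
```

View pics/s6.png

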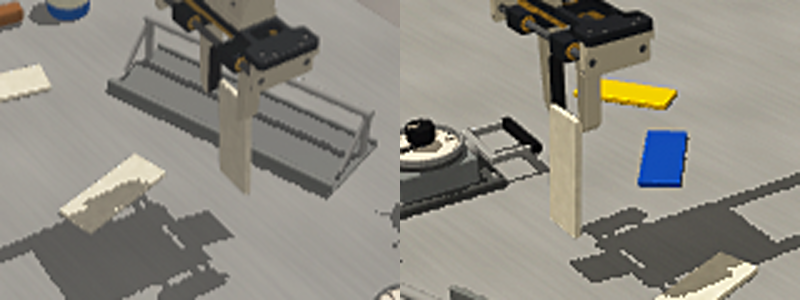

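The plate hangs nearly vertical from the pads, pivoting freely. I'll carry it to the rest and let the rail swing it over.

```bash
cat >> h.py <<'E'
O=np.array([.6668,.1059]);X=np.array([.962,.274]);Y=np.array([-.274,.962]);PR=1.849
def rest(x,y,z): return (*(O+x*X+y*Y),z,PR)
def inrest():
    p,a,s=pose();d=p[:2]-O;return (d@X).round(4),(d@Y).round(4),p[2].round(4)
E
python3 - <<'E'
from h import *
go(rest(-.005,-.085,.23))
E
```

```text
t 26.05 tcp [ 0.531  -0.0248  0.1719] psi 1.48 q6 -1.62 F [ 0.2 -0.  -1.6] open 0.0499
-> [-149.4   61.4  -58.1] turn -0.369
```

arm_command(increments="0.52 0 0 -30 0;0.52 -15 6 -58 -0.1;0.52 -40 16 -58 -0.2;0.52 -75 31 -58 -0.3;0.52 -105 43 -58 -0.37")

```text
t: 26.55
tool_pos: [0.6395, 0.0091, 0.2271]
orientation: [0.443, -3.108, -0.001]
force: [-0.1, 0.6, -1.9]
opening: 0.05
gripper_force: 3.0
```

Run:
```python
from h import *
go(rest(-.005,-.085,.23));print(inrest())
```

```text
t 26.55 tcp [0.6395 0.0091 0.2271] psi 1.854 q6 -1.92 F [-0.1  0.6 -1.9] open 0.05
-> [-47.8   0.4  -2.9] turn 0.005
(np.float64(-0.0528), np.float64(-0.0857), np.float64(0.2271))
```

arm_command(increments="0.52 -15 0 0 0;0.52 -35 0 0 0;0.52 -47 0 0 0;0.52 -47 0 0 0;0.52 -47 0 20 0")

```text
t: 27.05
tool_pos: [0.6851, 0.0214, 0.2104]
orientation: [-0.437, 3.108, -0.001]
force: [0.2, -0.6, -0.4]
opening: 0.0496
gripper_force: 3.0
```

arm_command(increments="0.52 0 0 20 0;0.52 0 0 40 0;0.52 0 0 60 0;0.52 0 0 75 0;0.52 0 0 75 0")

```text
t: 27.55
tool_pos: [0.6814, 0.0214, 0.1299]
orientation: [0.436, -3.105, -0.002]
force: [-0.7, 0.6, -2.8]
opening: 0.0499
gripper_force: 3.0
```

Run:
```python
from h import *
go(rest(-.005,-.085,.125));print(inrest())
```

```text
t 27.55 tcp [0.6814 0.0214 0.1299] psi 1.85 q6 -1.89 F [-0.7  0.6 -2.8] open 0.0499
-> [-4.1  0.3  4.9] turn 0.001
(np.float64(-0.0091), np.float64(-0.0853), np.float64(0.1299))
```

arm_command(increments="0.52 -8 0 2 0;0.52 -15 0 4 0;0.52 -22 0 6 0;0.52 -29 0 8 0;0.52 -29 0 8 0")

```text
t: 28.05
tool_pos: [0.7129, 0.0298, 0.1256]
orientation: [-0.438, 3.111, 0.0]
force: [0.4, 0.3, -1.1]
opening: 0.0501
gripper_force: 3.0
```

arm_command(increments="0.52 -4 0 5 0;0.52 -8 0 10 0;0.52 -12 0 16 0;0.52 -16 0 22 0;0.52 -21 0 28 0")

```text
t: 28.55
tool_pos: [0.7322, 0.0353, 0.097]
orientation: [0.437, -3.11, -0.0]
force: [-0.5, -0.2, -0.0]
opening: 0.0499
gripper_force: 3.0
```

Run:
```python
from h import *
go(rest(.042,-.085,.092));print(inrest())
a=robot.read_camera("side");b=robot.read_camera("scene")
c=lambda n,im,p:(lambda u:cv2.resize(im[max(u[1]-50,0):max(u[1]-50,0)+90,u[0]-60:u[0]+60],(400,300),interpolation=2))(proj(robot.camera_model(n),p).astype(int))
cv2.imwrite("pics/s7.png",np.hstack([c("side",a,[.69,.024,.06]),c("scene",b,[.69,.024,.06])]))
```

```text
t 28.55 tcp [0.7322 0.0353 0.097 ] psi 1.85 q6 -1.87 F [-0.5 -0.2 -0. ] open 0.0499
-> [1.6 0.8 5. ] turn 0.001
(np.float64(0.0436), np.float64(-0.0859), np.float64(0.097))
```

View pics/s7.png

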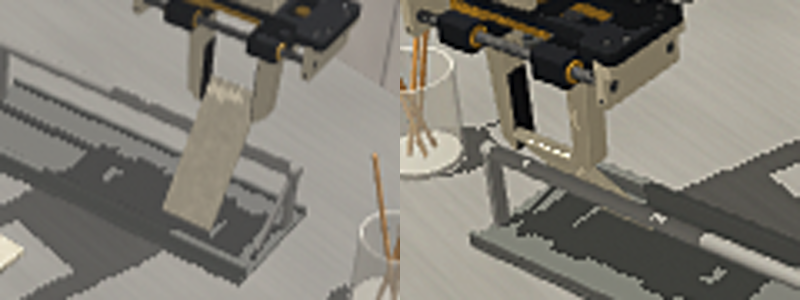

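arm_command(increments="0.52 1 0 2 0;0.52 1 0 4 0;0.52 1 0 6 0;0.52 1 0 6 0;0.4 1 0 6 0")

```text
t: 29.15
tool_pos: [0.731, 0.0348, 0.0917]
orientation: [0.437, -3.111, 0.0]
force: [-0.6, 0.4, -0.7]
opening: 0.0537
gripper_force: 0.0
```

arm_command(increments="0.25 0 0 0 0;0.2 0 0 0 0;0.2 0 0 0 0;0.2 0 0 -20 0;0.2 0 0 -60 0")

```text
t: 29.65
tool_pos: [0.7282, 0.035, 0.1471]
orientation: [0.436, -3.102, -0.002]
force: [0.0, -0.5, -0.1]
opening: 0.0745
gripper_force: 0.0
```

arm_command(increments="0.2 20 0 -50 0;0.2 70 0 -60 0;0.2 120 0 -60 0;0.2 160 0 -60 0;0.2 160 0 -60 0")

```text
t: 30.15
tool_pos: [0.5717, -0.01, 0.21]
orientation: [0.435, -3.106, -0.001]
force: [0.2, -0.6, -0.6]
opening: 0.0744
gripper_force: 0.0
```

```bash
cat >> h.py <<'E'
from scipy.optimize import least_squares
def corners(x,y,z,sl,sk):
    """plate corners in world; pose in rest frame, slope sl, skew sk"""
    a=np.array([np.cos(sl),0,np.sin(sl)]);b=np.array([0,1.,0]);n=np.cross(a,b);rot=R.from_rotvec(sk*n)
    a,b=rot.apply(a),rot.apply(b)
    q=[np.array([x,y,z])+i*.065*a+j*.025*b+k*.004*n for i in(-1,1) for j in(-1,1) for k in(-1,1)]
    return np.array([[*(O+v[0]*X+v[1]*Y),v[2]] for v in q])
def leaned(ims,y0):
    """compare the white blob with the model by fitting centroid+hull in both views"""
    tgt={}
    for n,im in ims.items():
        m=robot.camera_model(n);k=cv2.inRange(cv2.cvtColor(im,cv2.COLOR_BGR2HSV),(8,8,110),(50,90,255))
        h=cv2.convexHull(np.array([proj(m,c) for c in corners(.004,y0,.055,.785,0)],np.float32)).astype(int)
        roi=cv2.dilate(cv2.fillConvexPoly(np.zeros(k.shape,np.uint8),h,255),np.ones((13,13)))
        k&=roi;nl,l,st,_=cv2.connectedComponentsWithStats(k);b=(l==1+st[1:,4].argmax()).astype(np.uint8)
        tgt[n]=b
    def mo(b):
        M=cv2.moments(b,True) if b.ndim==2 and b.dtype==np.uint8 else cv2.moments(b);A=M["m00"]
        return np.array([M["m10"]/A,M["m01"]/A,np.sqrt(A),*(np.array([M["mu20"],M["mu11"],M["mu02"]])/A/15)])
    def f(v):
        r=[]
        for n in("side",):
            m=robot.camera_model(n);h=cv2.convexHull(np.array([proj(m,c) for c in corners(*v)],np.float32))
            r.append(mo(h)-mo(tgt[n]))
        return np.concatenate(r)
    s=least_squares(f,[.004,y0,.055,.785,0],diff_step=1e-3,x_scale=[.01,.01,.01,.1,.1],bounds=([-.06,y0-.05,.0,.0,-.6],[.06,y0+.05,.12,1.57,.6]))
    print("lean x y z slope skew",s.x.round(3),"res",s.fun.round(1),"pix",tgt["side"].sum(),tgt["scene"].sum())
def look(ys):
    ms={n:robot.camera_model(n) for n in("scene","side")};I={n:robot.read_camera(n) for n in ms}
    for n in ms:
        for p in plates(I[n],ms[n]): print(n,p)
    for y in ys: leaned(I,y)
    return I
E
python3 - <<'E'
from h import *
go((.51,.1,.1,1.76));print(inrest())
I=look([-.086]);cv2.imwrite("pics/side_a.png",I["side"])
E
```

```text
t 30.15 tcp [ 0.5717 -0.01    0.21  ] psi 1.849 q6 -1.96 F [ 0.2 -0.6 -0.6] open 0.0744
-> [ 29.2 122.7 110. ] turn 0.089
(np.float64(-0.1232), np.float64(-0.0854), np.float64(0.21))
scene (array([  5.6, 347.2]), array([1.1012, 0.004 ]), np.float64(1.288), array([135.5,  35.8]))
scene (array([354.4, 283.6]), array([0.4639, 0.3367]), np.float64(-0.279), array([129. ,  54.9]))
side (array([220.3, 190.2]), array([0.464 , 0.3436]), np.float64(-0.269), array([130.5,  50.9]))
lean x y z slope skew [-0.049 -0.118  0.12   0.816 -0.007] res [  0.3   0.9 -10.7  -3.8  -0.7  -2.7] pix 1562 936
```

arm_command(increments="0.2 15 60 0 0.09;0.2 28 110 10 0.09;0.2 28 125 30 0.09;0.2 28 125 50 0.09;0.2 28 125 60 0.09")

```text
t: 30.75
tool_pos: [0.5164, 0.1046, 0.1506]
orientation: [0.3, -3.126, -0.0]
force: [0.5, 0.0, 0.2]
opening: 0.0742
gripper_force: 0.0
```

Run:
```python
from h import *
go((.513,.102,.1,1.761))
I=look([-.086])
```

```text
t 30.75 tcp [0.5164 0.1046 0.1506] psi 1.762 q6 -1.66 F [0.5 0.  0.2] open 0.0742
-> [ 3.9 -1.9 50.6] turn 0.001
scene (array([  5.6, 347.2]), array([1.1012, 0.004 ]), np.float64(1.288), array([135.5,  35.8]))
scene (array([354.2, 283.6]), array([0.4639, 0.3367]), np.float64(-0.279), array([129. ,  54.9]))
side (array([220.3, 190.3]), array([0.4636, 0.3436]), np.float64(-0.269), array([128. ,  50.6]))
lean x y z slope skew [ 0.01  -0.086  0.067  0.793  0.   ] res [ -0.1   0.6 -12.4  -4.2  -0.2  -3.9] pix 1565 939
```

arm_command(increments="0.2 4 -2 40 0;0.2 4 -2 80 0;0.2 4 -2 115 0;0.2 4 -2 135 0;0.2 4 -2 143 0")

```text
t: 31.35
tool_pos: [0.5123, 0.0998, 0.0073]
orientation: [0.295, -3.125, 0.0]
force: [1.0, 0.2, 0.1]
opening: 0.0743
gripper_force: 0.0
```

arm_command(increments="0.2 0 0 2 0;0.2 0 0 4 0;0.2 0 0 5 0;0.2 0 0 6 0;0.2 0 0 6 0")

```text
t: 31.85
tool_pos: [0.5131, 0.1006, 0.0035]
orientation: [-0.297, 3.126, 0.0]
force: [-0.3, 0.2, 0.1]
opening: 0.0744
gripper_force: 0.0
```

arm_command(increments="0.3 0 0 0 0;0.4 0 0 0 0;0.5 0 0 0 0;0.52 0 0 0 0;0.52 0 0 0 0")

```text
t: 32.35
tool_pos: [0.5125, 0.1006, 0.0028]
orientation: [-0.297, 3.128, -0.0]
force: [-1.3, 0.1, 0.1]
opening: 0.0496
gripper_force: 3.0
```

arm_command(increments="0.52 0 0 0 0;0.52 0 0 0 0;0.52 0 0 0 0")

```text
t: 32.65
tool_pos: [0.5125, 0.1005, 0.0028]
orientation: [0.297, -3.127, 0.0]
force: [-0.2, -0.1, 1.9]
opening: 0.05
gripper_force: 3.0
```

arm_command(increments="0.52 0 0 -10 0;0.52 0 0 -25 0;0.52 0 0 -45 0;0.52 0 0 -70 0;0.52 0 0 -95 0")

```text
t: 33.15
tool_pos: [0.5125, 0.1006, 0.0999]
orientation: [-0.297, 3.127, 0.0]
force: [-0.0, -0.9, -0.5]
opening: 0.0499
gripper_force: 3.0
```

arm_command(increments="0.52 0 0 -25 0;0.52 0 0 -55 0;0.52 0 0 -90 0;0.52 0 0 -125 0;0.52 0 0 -125 0")

```text
t: 33.65
tool_pos: [0.5155, 0.1009, 0.2305]
orientation: [-0.296, 3.117, 0.0]
force: [-0.0, -0.2, -0.3]
opening: 0.0496
gripper_force: 3.0
```

Run:
```python
from h import *
go(rest(-.007,.007,.225),rest(-.007,.007,.127))
```

```text
t 33.65 tcp [0.5155 0.1009 0.2305] psi 1.76 q6 -1.66 F [-0.  -0.2 -0.3] open 0.0496
-> [-142.   -17.2    5.5] turn -0.089
-> [-142.   -17.2  103.5] turn -0.089
```

arm_command(increments="0.52 -20 -3 0 -0.02;0.52 -50 -7 0 -0.05;0.52 -85 -11 0 -0.09;0.52 -120 -15 0 -0.09;0.52 -142 -17 0 -0.09")

```text
t: 34.15
tool_pos: [0.6566, 0.1105, 0.2223]
orientation: [0.437, -3.111, -0.0]
force: [-0.4, 0.6, -1.1]
opening: 0.0492
gripper_force: 3.0
```

arm_command(increments="0.52 0 0 0 0;0.52 0 0 20 0;0.52 0 0 45 0;0.52 0 0 70 0;0.52 0 0 90 0")

```text
t: 34.65
tool_pos: [0.6537, 0.1105, 0.1312]
orientation: [0.437, -3.109, -0.0]
force: [0.6, 0.3, -2.1]
opening: 0.0497
gripper_force: 3.0
```

Run:
```python
from h import *
go(rest(-.007,.007,.127),rest(.02,.007,.122));print(inrest())
```

```text
t 34.65 tcp [0.6537 0.1105 0.1312] psi 1.85 q6 -1.76 F [ 0.6  0.3 -2.1] open 0.0497
-> [-4.4 -1.   4.2] turn 0.001
-> [-31.4  -1.1   9.2] turn 0.001
(np.float64(-0.0114), np.float64(0.008), np.float64(0.1312))
```

arm_command(increments="0.52 -8 0 2 0;0.52 -15 0 4 0;0.52 -23 0 6 0;0.52 -30 0 8 0;0.52 -30 0 8 0")

```text
t: 35.15
tool_pos: [0.6853, 0.1192, 0.1255]
orientation: [-0.437, 3.11, -0.0]
force: [-1.5, -0.8, -1.3]
opening: 0.0494
gripper_force: 3.0
```

arm_command(increments="0.52 -4 0 5 0;0.52 -8 0 10 0;0.52 -12 0 16 0;0.52 -16 0 22 0;0.52 -21 0 28 0")

```text
t: 35.65
tool_pos: [0.7045, 0.1248, 0.0963]
orientation: [0.437, -3.111, -0.0]
force: [-1.0, -0.2, 0.2]
opening: 0.05
gripper_force: 3.0
```

Run:
```python
from h import *
go(rest(.042,.007,.092));print(inrest())
```

```text
t 35.65 tcp [0.7045 0.1248 0.0963] psi 1.85 q6 -1.75 F [-1.  -0.2  0.2] open 0.05
-> [-0.6 -0.8  4.3] turn 0.001
(np.float64(0.0414), np.float64(0.0078), np.float64(0.0963))
```

arm_command(increments="0.52 -1 0 2 0;0.52 -1 0 4 0;0.52 -1 0 5 0;0.52 -1 0 5 0;0.4 -1 0 5 0")

```text
t: 36.15
tool_pos: [0.7048, 0.1248, 0.0915]
orientation: [0.437, -3.11, 0.0]
force: [-0.1, 0.2, 0.3]
opening: 0.0539
gripper_force: 0.0
```

arm_command(increments="0.25 0 0 0 0;0.2 0 0 0 0;0.2 0 0 0 0;0.2 0 0 -20 0;0.2 0 0 -60 0")

```text
t: 36.65
tool_pos: [0.7021, 0.1245, 0.1472]
orientation: [0.436, -3.102, -0.0]
force: [0.5, -0.4, -1.0]
opening: 0.0742
gripper_force: 0.0
```

arm_command(increments="0.2 20 0 -50 0;0.2 70 0 -60 0;0.2 120 0 -60 0;0.2 170 0 -60 0;0.2 170 0 -60 0")

```text
t: 37.15
tool_pos: [0.535, 0.077, 0.2093]
orientation: [0.436, -3.105, -0.0]
force: [-0.0, 0.5, -0.2]
opening: 0.0747
gripper_force: 0.0
```

Run:
```python
from h import *
go((.509,.327,.2,1.295))
I=look([-.086,.0075])
for u in((192,168),(217,163)): print(onz(robot.camera_model("side"),u,.02))
```

```text
t 37.15 tcp [0.535  0.077  0.2093] psi 1.85 q6 -1.8 F [-0.   0.5 -0.2] open 0.0747
-> [-43.8 247.5   9.3] turn 0.555
scene (array([ 19.8, 395.5]), array([1.1346, 0.1446]), np.float64(-1.569), array([150.3,  70. ]))
scene (array([  5.6, 347.2]), array([1.1012, 0.004 ]), np.float64(1.288), array([135.5,  35.8]))
scene (array([354.2, 283.6]), array([0.4639, 0.3367]), np.float64(-0.279), array([129. ,  54.9]))
side (array([220.3, 190.3]), array([0.4629, 0.3425]), np.float64(-0.289), array([128.,  50.]))
lean x y z slope skew [-0.05  -0.118  0.12   0.822  0.   ] res [  0.1   0.9 -10.7  -3.8  -0.6  -2.6] pix 1565 951
lean x y z slope skew [-0.049 -0.029  0.12   0.817  0.   ] res [  0.1   0.9 -10.9  -3.8  -0.6  -2.5] pix 1490 945
[0.44414195 0.48998674 0.02      ]
[0.52629077 0.46291959 0.02      ]
```

arm_command(increments="0.2 -44 247 0 0;0.2 -44 247 0 0;0.2 -44 247 0 0;0.2 -44 247 0 0;0.2 -44 247 0 0")

```text
t: 37.75
tool_pos: [0.5173, 0.3299, 0.2124]
orientation: [-0.437, 3.109, 0.001]
force: [0.8, 0.1, 0.1]
opening: 0.0741
gripper_force: 0.0
```

arm_command(increments="0.2 0 0 20 0.15;0.2 0 0 50 0.3;0.2 0 0 90 0.45;0.2 0 0 110 0.55;0.2 0 0 110 0.555")

```text
t: 38.25
tool_pos: [0.5148, 0.3264, 0.0975]
orientation: [-0.433, -3.106, 0.006]
force: [-0.1, 0.5, -0.6]
opening: 0.0743
gripper_force: 0.0
```

Run:
```python
from h import *
go((.509,.327,.002,1.295))
```

```text
t 38.25 tcp [0.5148 0.3264 0.0975] psi 1.294 q6 -0.81 F [-0.1  0.5 -0.6] open 0.0743
-> [ 5.7 -1.  95.5] turn -0.001
```

arm_command(increments="0.2 5 -1 30 0;0.2 5 -1 60 0;0.2 5 -1 80 0;0.2 5 -1 88 0;0.2 5 -1 90 0")

```text
t: 38.75
tool_pos: [0.5119, 0.3277, 0.0122]
orientation: [0.429, 3.112, 0.001]
force: [0.3, -0.4, 0.2]
opening: 0.0745
gripper_force: 0.0
```

arm_command(increments="0.2 0 0 2 0;0.2 0 0 4 0;0.2 0 0 4 0;0.2 0 0 4 0;0.3 0 0 4 0")

```text
t: 39.25
tool_pos: [0.5113, 0.3273, 0.0083]
orientation: [0.432, 3.111, 0.001]
force: [0.1, -0.1, -0.4]
opening: 0.0698
gripper_force: 0.0
```

arm_command(increments="0.4 0 0 0 0;0.5 0 0 0 0;0.52 0 0 0 0;0.52 0 0 0 0;0.52 0 0 0 0")

```text
t: 39.75
tool_pos: [0.511, 0.3272, 0.0078]
orientation: [0.432, 3.112, -0.0]
force: [0.5, 0.5, -0.6]
opening: 0.0449
gripper_force: 0.0
```

arm_command(increments="0.52 0 0 0 0;0.52 0 0 0 0;0.52 0 0 0 0")

```text
t: 40.05
tool_pos: [0.511, 0.3271, 0.0078]
orientation: [-0.432, -3.112, 0.0]
force: [-0.0, 0.0, -0.2]
opening: 0.0447
gripper_force: 0.0
```

arm_command(increments="0.2 0 0 0 0;0.2 0 0 0 0;0.2 0 0 0 0;0.2 0 0 3 0;0.2 0 0 6 0")

```text
t: 40.55
tool_pos: [0.5111, 0.3272, 0.0016]
orientation: [0.432, 3.112, 0.0]
force: [-0.4, -1.0, 0.5]
opening: 0.0739
gripper_force: 0.0
```

arm_command(increments="0.3 0 0 0.5 0;0.4 0 0 0.5 0;0.5 0 0 0.5 0;0.52 0 0 0.5 0;0.52 0 0 0.5 0")

```text
t: 41.05
tool_pos: [0.5111, 0.3271, 0.0014]
orientation: [0.432, 3.112, 0.0]
force: [0.0, -0.4, -0.2]
opening: 0.0501
gripper_force: 3.0
```

arm_command(increments="0.52 0 0 0 0;0.52 0 0 0 0;0.52 0 0 0 0")

```text
t: 41.35
tool_pos: [0.511, 0.3271, 0.0013]
orientation: [0.432, 3.112, -0.0]
force: [0.3, -1.4, -1.0]
opening: 0.0502
gripper_force: 3.0
```

arm_command(increments="0.52 0 0 -10 0;0.52 0 0 -25 0;0.52 0 0 -45 0;0.52 0 0 -70 0;0.52 0 0 -95 0")

```text
t: 41.85
tool_pos: [0.5111, 0.3273, 0.0986]
orientation: [0.432, 3.111, 0.001]
force: [0.3, -0.2, -0.7]
opening: 0.0501
gripper_force: 3.0
```

arm_command(increments="0.52 0 0 -25 0;0.52 0 0 -55 0;0.52 0 0 -90 0;0.52 0 0 -130 0;0.52 0 0 -130 0")

```text
t: 42.35
tool_pos: [0.514, 0.3289, 0.2358]
orientation: [0.43, 3.102, 0.012]
force: [0.3, 0.3, -0.3]
opening: 0.0497
gripper_force: 3.0
```

Run:
```python
from h import *
go(rest(-.09,.097,.225),rest(-.007,.097,.225))
```

```text
t 42.35 tcp [0.514  0.3289 0.2358] psi 1.295 q6 -0.81 F [ 0.3  0.3 -0.3] open 0.0497
-> [ -80.1 -137.7   10.8] turn -0.554
-> [-150.8  -94.1   10.8] turn -0.554
```

arm_command(increments="0.52 -15 -20 5 -0.1;0.52 -35 -55 8 -0.22;0.52 -60 -95 8 -0.34;0.52 -75 -125 8 -0.46;0.52 -80 -138 8 -0.555")

```text
t: 42.85
tool_pos: [0.5508, 0.1694, 0.2187]
orientation: [-0.441, 3.11, -0.001]
force: [0.2, -0.6, -1.3]
opening: 0.0497
gripper_force: 3.0
```

Run:
```python
from h import *
go(rest(-.007,.097,.225),rest(-.007,.097,.127));print(inrest())
```

```text
t 42.85 tcp [0.5508 0.1694 0.2187] psi 1.852 q6 -1.64 F [ 0.2 -0.6 -1.3] open 0.0497
-> [-87.2   3.8  -6.3] turn 0.003
-> [-87.2   3.8  91.7] turn 0.003
(np.float64(-0.0942), np.float64(0.0929), np.float64(0.2187))
```

arm_command(increments="0.52 -20 3 0 0;0.52 -50 3 0 0;0.52 -75 3 0 0;0.52 -86 3 0 0;0.52 -86 3 0 0")

```text
t: 43.35
tool_pos: [0.6329, 0.1993, 0.2181]
orientation: [0.437, -3.111, -0.0]
force: [-0.2, -0.1, -0.8]
opening: 0.0497
gripper_force: 3.0
```

arm_command(increments="0.52 0 0 20 0;0.52 0 0 45 0;0.52 0 0 70 0;0.52 0 0 88 0;0.52 0 0 88 0")

```text
t: 43.85
tool_pos: [0.6291, 0.1985, 0.1268]
orientation: [0.436, -3.105, 0.001]
force: [0.0, -0.6, -2.2]
opening: 0.05
gripper_force: 3.0
```

Run:
```python
from h import *
go(rest(.02,.097,.122));print(inrest())
```

```text
t 43.85 tcp [0.6291 0.1985 0.1268] psi 1.85 q6 -1.62 F [ 0.  -0.6 -2.2] open 0.05
-> [-30.9  -2.4   4.8] turn 0.001
(np.float64(-0.0109), np.float64(0.0994), np.float64(0.1268))
```

arm_command(increments="0.52 -8 -1 1 0;0.52 -15 -2 2 0;0.52 -23 -2 3 0;0.52 -30 -2 4 0;0.52 -30 -2 4 0")

```text
t: 44.35
tool_pos: [0.6627, 0.2058, 0.1265]
orientation: [-0.437, 3.11, 0.0]
force: [-0.1, -1.2, -1.9]
opening: 0.0501
gripper_force: 3.0
```

arm_command(increments="0.52 -4 0 5 0;0.52 -8 0 10 0;0.52 -12 0 16 0;0.52 -16 0 22 0;0.52 -21 0 28 0")

```text
t: 44.85
tool_pos: [0.6822, 0.2114, 0.098]
orientation: [-0.437, 3.111, 0.0]
force: [0.3, 0.3, 4.1]
opening: 0.05
gripper_force: 3.0
```

Run:
```python
from h import *
go(rest(.042,.097,.0915));print(inrest())
```

```text
t 44.85 tcp [0.6822 0.2114 0.098 ] psi 1.85 q6 -1.62 F [0.3 0.3 4.1] open 0.05
-> [ 1.7 -0.2  6.5] turn 0.001
(np.float64(0.0437), np.float64(0.0973), np.float64(0.098))
```

arm_command(increments="0.52 1 0 2 0;0.52 1 0 4 0;0.52 1 0 6 0;0.52 1 0 6 0;0.4 1 0 6 0")

```text
t: 45.35
tool_pos: [0.6802, 0.2109, 0.0917]
orientation: [0.437, -3.11, 0.0]
force: [0.4, 0.1, -0.2]
opening: 0.0538
gripper_force: 0.0
```

arm_command(increments="0.3 0 0 0 0;0.3 0 0 0 0;0.3 0 0 0 0;0.3 0 0 -20 0;0.3 0 0 -60 0")

```text
t: 45.85
tool_pos: [0.6778, 0.2102, 0.1476]
orientation: [0.436, -3.102, 0.001]
force: [1.4, -0.0, -0.1]
opening: 0.0649
gripper_force: 0.0
```

arm_command(increments="0.3 20 0 -50 0;0.3 70 0 -60 0;0.3 120 0 -60 0;0.3 170 0 -60 0;0.3 220 0 -60 0")

```text
t: 46.35
tool_pos: [0.4705, 0.1508, 0.2123]
orientation: [-0.437, 3.11, 0.0]
force: [-0.2, -0.7, 2.0]
opening: 0.0651
gripper_force: 0.0
```

arm_command(increments="0.3 40 200 0 0;0.3 40 200 0 0;0.3 40 200 0 0;0.3 40 200 0 0;0.3 40 200 0 0")

```text
t: 46.85
tool_pos: [0.3757, 0.3366, 0.2125]
orientation: [0.445, -3.109, -0.003]
force: [0.4, 0.0, -0.5]
opening: 0.0647
gripper_force: 0.0
```

Run:
```python
from h import *
I=look([-.086,.0075,.097])
c=lambda im,x,y,w,h:cv2.resize(im[y:y+h,x:x+w],(400,300),interpolation=2)
cv2.imwrite("pics/fin.png",np.vstack([np.hstack([c(I["side"],250,140,140,105),c(I["scene"],144,205,160,120)]),np.hstack([c(I["side"],340,250,88,66),cv2.resize(I["side"],(400,300))])]))
```

```text
scene (array([  5.6, 347.2]), array([1.1012, 0.004 ]), np.float64(1.288), array([135.5,  35.8]))
lean x y z slope skew [-0.048 -0.118  0.12   0.84  -0.003] res [  0.3   0.8 -10.6  -3.9  -0.6  -2.5] pix 1552 944
lean x y z slope skew [-0.048 -0.028  0.12   0.816 -0.021] res [  0.2   0.7 -10.7  -3.7  -0.7  -2.5] pix 1479 979
lean x y z slope skew [-0.048  0.052  0.12   0.847 -0.   ] res [ 0.1  0.8 -9.2 -2.8 -0.5 -2.7] pix 1294 960
```

View pics/fin.png

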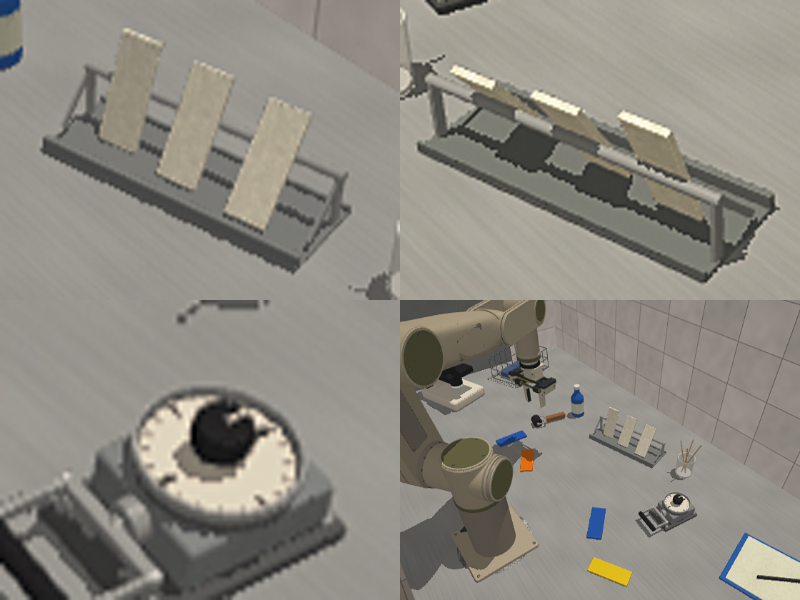

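Run:
```python
from h import *
im=robot.read_camera("side");m=robot.camera_model("side")
hsv=cv2.cvtColor(im,cv2.COLOR_BGR2HSV)
print([hsv[y,x] for x,y in((294,172),(317,184),(342,198),(330,165),(280,210))])
k=cv2.inRange(hsv,(10,38,120),(40,110,255));roi=np.zeros_like(k);roi[140:235,265:375]=255;k&=roi
for c in cv2.findContours(k,cv2.RETR_EXTERNAL,cv2.CHAIN_APPROX_NONE)[0]:
    if cv2.contourArea(c)<250: continue
    b=cv2.boxPoints(cv2.minAreaRect(c)); b=b[np.argsort(b[:,1])];top=b[:2].mean(0);bot=b[2:].mean(0)
    e=onz(m,bot,.0117);d=e[:2]-O;print("area",cv2.contourArea(c),top,bot,"bottom rest x,y",(d@X).round(4),(d@Y).round(4),end=" ")
    # slope: top mid of the front face, 130 mm from the bottom along slope
    f=lambda s:proj(m,[*(e[:2]+.13*np.cos(s)*X),e[2]+.13*np.sin(s)])-top
    r=least_squares(lambda s:f(s[0]),[.8]);print("slope",r.x.round(3),r.fun.round(1))
for y in(-.086,.0075,.097):
    q=corners(.004,y,.055,.785,0).reshape(2,2,2,3);print("model",[proj(m,q[i,:,j].mean(0)).round(1) for i in(1,0) for j in(0,1)])
```

```text
[array([ 22,  43, 147], dtype=uint8), array([ 20,  45, 166], dtype=uint8), array([ 20,  45, 180], dtype=uint8), array([ 19,  13, 153], dtype=uint8), array([ 17,  15, 151], dtype=uint8)]
area 626.0 [351.45264 176.8089 ] [334.9765  217.36548] bottom rest x,y -0.0286 -0.0848 slope [0.926] [-0.1  0.2]
area 568.5 [325.0362  163.79863] [310.94116 203.2647 ] bottom rest x,y -0.0166 0.01 slope [1.008] [-0.  0.]
area 501.5 [299.84976 151.63089] [290.4399  191.15234] bottom rest x,y -0.0054 0.0964 slope [1.184] [0.3 1.2]
model [array([351.8, 181.3]), array([351. , 180.8]), array([333.4, 220.8]), array([332.5, 220.4])]
model [array([325.3, 170.4]), array([324.4, 169.7]), array([307.5, 208.7]), array([306.5, 208.3])]
model [array([301.3, 160.4]), array([300.3, 159.8]), array([284. , 197.8]), array([283. , 197.3])]
```

The plates lean, but side-view measurement puts their lower ends 17–40 mm short of the lip, at slopes of 53–68°. I'll regrip each one low on its sides and draw its foot to the lip, starting with the +y plate.

Run:
```python
from h import *
go(rest(-.08,.097,.21),rest(.012,.097,.2));print(inrest())
# lip check: side view, inner/outer top edge rows along rest y=.05 (z=.02) by brightness
I=robot.read_camera("side");m=robot.camera_model("side");g=cv2.cvtColor(I,cv2.COLOR_BGR2GRAY)
for y in(.052,-.04):
    print(y,[(x,int(g[tuple(proj(m,[*(O+x/1000*X+y*Y),z])[::-1].round().astype(int))])) for x in range(-64,-28,3) for z in(.02,)])
```

```text
t 47.0 tcp [0.3787 0.3323 0.2122] psi 1.851 q6 -1.23 F [-0.1 -0.3  0.2] open 0.0652
-> [-134.4 -200.1    2.2] turn 0.002
-> [-226.4 -200.4   12.2] turn 0.002
(np.float64(-0.2151), np.float64(0.2967), np.float64(0.2122))
0.052 [(-64, 73), (-61, 71), (-58, 71), (-55, 71), (-52, 71), (-49, 122), (-46, 122), (-43, 117), (-40, 121), (-37, 120), (-34, 120), (-31, 121)]
-0.04 [(-64, 73), (-61, 70), (-58, 70), (-55, 72), (-52, 72), (-49, 117), (-46, 117), (-43, 120), (-40, 120), (-37, 120), (-34, 121), (-31, 121)]
```

arm_command(increments="0.3 -134 -200 0 0;0.3 -134 -200 0 0;0.3 -134 -200 0 0;0.3 -134 -200 0 0;0.3 -134 -200 0 0")

```text
t: 47.55
tool_pos: [0.5649, 0.1726, 0.2123]
orientation: [-0.431, 3.112, -0.001]
force: [-0.6, 1.2, -0.7]
opening: 0.0651
gripper_force: 0.0
```

arm_command(increments="0.3 -50 0 0 0;0.3 -93 0 0 0;0.3 -93 0 20 0;0.3 -93 0 45 0;0.3 -93 0 45 0")

```text
t: 48.05
tool_pos: [0.6503, 0.1996, 0.1618]
orientation: [0.431, -3.103, 0.002]
force: [-1.3, 0.5, -0.9]
opening: 0.065
gripper_force: 0.0
```

Run:
```python
from h import *
go(rest(.012,.097,.043));print(inrest())
```

```text
t 48.05 tcp [0.6503 0.1996 0.1618] psi 1.847 q6 -1.62 F [-1.3  0.5 -0.9] open 0.065
-> [ -2.2   2.4 118.8] turn -0.002
(np.float64(0.0098), np.float64(0.0947), np.float64(0.1618))
```

arm_command(increments="0.3 0 2 25 0;0.3 0 2 55 0;0.3 0 2 85 0;0.3 0 2 105 0;0.3 0 2 116 0")

```text
t: 48.55
tool_pos: [0.6509, 0.203, 0.0503]
orientation: [0.434, -3.109, 0.001]
force: [-0.7, -0.2, -0.2]
opening: 0.0655
gripper_force: 0.0
```

arm_command(increments="0.3 0 0 2 0;0.4 0 0 2 0;0.5 0 0 2 0;0.52 0 0 2 0;0.52 0 0 2 0")

```text
t: 49.05
tool_pos: [0.6528, 0.2048, 0.0513]
orientation: [-0.437, 3.108, -0.0]
force: [-0.2, -2.2, 4.9]
opening: 0.0501
gripper_force: 3.0
```

Run:
```python
from h import *
go(rest(-.012,.097,.034));print(inrest(),robot.read_state()["gripper_force"])
```

```text
t 49.05 tcp [0.6528 0.2048 0.0513] psi 1.85 q6 -1.62 F [-0.2 -2.2  4.9] open 0.0501
-> [25.7 -1.9 17.3] turn 0.001
(np.float64(0.0137), np.float64(0.099), np.float64(0.0513)) 3.0096887424588203
```

arm_command(increments="0.52 0 0 -8 0;0.52 0 0 -12 0;0.52 6 0 -12 0;0.52 12 0 -11 0;0.52 18 0 -10 0")

```text
t: 49.55
tool_pos: [0.6332, 0.1995, 0.0586]
orientation: [0.437, -3.11, 0.0]
force: [-0.3, -0.1, -2.0]
opening: 0.0504
gripper_force: 3.0
```

arm_command(increments="0.52 5 0 3 0;0.52 5 0 6 0;0.52 5 0 9 0;0.52 5 0 12 0;0.52 5 0 12 0")

```text
t: 50.05
tool_pos: [0.6305, 0.1985, 0.0479]
orientation: [-0.437, 3.109, 0.0]
force: [2.3, 0.1, 2.0]
opening: 0.0501
gripper_force: 3.0
```

```bash
cat >> h.py <<'E'
def feet():
    im=robot.read_camera("side");m=robot.camera_model("side")
    k=cv2.inRange(cv2.cvtColor(im,cv2.COLOR_BGR2HSV),(10,38,120),(40,110,255));roi=np.zeros_like(k);roi[140:235,265:375]=255;k&=roi
    for c in cv2.findContours(k,cv2.RETR_EXTERNAL,cv2.CHAIN_APPROX_NONE)[0]:
        if cv2.contourArea(c)<150: continue
        b=cv2.boxPoints(cv2.minAreaRect(c)); b=b[np.argsort(b[:,1])];top=b[:2].mean(0);bot=b[2:].mean(0)
        e=onz(m,bot,.0117);d=e[:2]-O
        f=lambda s:proj(m,[*(e[:2]+.13*np.cos(s)*X),e[2]+.13*np.sin(s)])-top
        r=least_squares(lambda s:f(s[0]),[.8]);print("foot x,y",(d@X).round(4),(d@Y).round(4),"slope",r.x.round(3),r.fun.round(1),"area",cv2.contourArea(c))
E
python3 - <<'E'
from h import *
go(rest(-.012,.097,.034));print(inrest());feet()
E
```

```text
t 50.05 tcp [0.6305 0.1985 0.0479] psi 1.85 q6 -1.62 F [2.3 0.1 2. ] open 0.0501
-> [ 2.4 -1.9 13.9] turn 0.001
(np.float64(-0.0096), np.float64(0.099), np.float64(0.0479))
foot x,y -0.0295 -0.0853 slope [0.938] [-0.1  0.5] area 626.5
foot x,y -0.0166 0.0085 slope [1.052] [0.  0.4] area 567.0
foot x,y -0.0293 0.097 slope [1.367] [-3.1 -6.1] area 355.5
foot x,y 0.1671 0.2153 slope [-0.162] [20.   2.9] area 225.5
```

arm_command(increments="0.52 1 0 2 0;0.52 2 0 4 0;0.52 2 0 6 0;0.52 2 0 7 0;0.52 2 0 7 0")

```text
t: 50.6
tool_pos: [0.6274, 0.1977, 0.04]
orientation: [0.437, -3.111, 0.0]
force: [2.6, -0.8, 2.2]
opening: 0.0495
gripper_force: 3.0
```

arm_command(increments="0.4 0 0 0 0;0.3 0 0 0 0;0.3 0 0 0 0;0.3 5 0 -30 0;0.3 10 0 -80 0")

```text
t: 51.1
tool_pos: [0.6138, 0.1942, 0.1153]
orientation: [0.436, -3.101, 0.001]
force: [0.7, 0.6, 0.2]
opening: 0.0649
gripper_force: 0.0
```

arm_command(increments="0.3 10 0 -50 0;0.3 60 0 -70 0;0.3 110 0 -70 0;0.3 110 50 -70 0;0.3 110 100 -70 0")

```text
t: 51.6
tool_pos: [0.4827, 0.2597, 0.1899]
orientation: [0.431, -3.111, 0.0]
force: [1.8, 0.0, 1.0]
opening: 0.0651
gripper_force: 0.0
```

Run:
```python
from h import *
go(rest(-.08,.0085,.18));print(inrest());feet()
```

```text
t 51.6 tcp [0.4827 0.2597 0.1899] psi 1.846 q6 -1.45 F [1.8 0.  1. ] open 0.0651
-> [ -55.3 -189.8    9.9] turn -0.003
(np.float64(-0.135), np.float64(0.1984), np.float64(0.1899))
foot x,y -0.0285 -0.0845 slope [0.913] [-0.   0.2] area 623.5
foot x,y -0.0166 0.0092 slope [1.026] [-0.   0.2] area 569.0
foot x,y -0.0274 0.1009 slope [0.9] [-0.  0.] area 535.0
```

```bash
cat >> h.py <<'E'
def tops():
    im=robot.read_camera("scene");m=robot.camera_model("scene");hsv=cv2.cvtColor(im,cv2.COLOR_BGR2HSV)
    k=cv2.inRange(hsv,(10,20,205),(45,110,255));roi=np.zeros_like(k);roi[215:300,150:300]=255;k&=roi
    n,l,st,ce=cv2.connectedComponentsWithStats(k)
    for s,c in zip(st[1:],ce[1:]):
        if s[4]<15: continue
        e,d=ray(m,c);e2=np.array([(e[:2]-O)@X,(e[:2]-O)@Y,e[2]]);d2=np.array([d[:2]@X,d[:2]@Y,d[2]])
        yc=min((-.0855,.0085,.098),key=lambda y:abs((e2+d2*(.105-e2[2])/d2[2])[1]-y))
        P=e2+d2*(yc-e2[1])/d2[1];Q=e2+d2*(.051-e2[0])/d2[0]
        print("top px",c.round(1),"n",s[4],"yc",yc,"x,z",P[[0,2]].round(4),"| at x=.051: y,z",Q[1:].round(4))
E
python3 -c "
from h import *
tops()"
```

```text
top px [172.7 235.3] n 56 yc -0.0855 x,z [0.0525 0.1118] | at x=.051: y,z [-0.0871  0.1104]
top px [205.6 245.5] n 54 yc 0.0085 x,z [0.0521 0.1196] | at x=.051: y,z [0.0075 0.1185]
top px [240.  263.3] n 68 yc 0.098 x,z [0.0524 0.109 ] | at x=.051: y,z [0.0969 0.1076]
```

arm_command(increments="0.3 -55 -189 10 0;0.3 -55 -189 10 0;0.3 -55 -189 10 0;0.3 -55 -189 10 0;0.3 -55 -189 10 0", grip_force=5)

```text
t: 52.2
tool_pos: [0.5914, 0.0884, 0.179]
orientation: [0.429, -3.111, 0.003]
force: [-0.9, 0.0, -0.2]
opening: 0.0651
gripper_force: 0.0
```

Run:
```python
from h import *
go(rest(-.004,.0085,.18));print(inrest())
```

```text
t 52.2 tcp [0.5914 0.0884 0.179 ] psi 1.845 q6 -1.78 F [-0.9  0.  -0.2] open 0.0651
-> [-73.3   4.9  -1. ] turn -0.004
(np.float64(-0.0773), np.float64(0.0039), np.float64(0.179))
```

arm_command(increments="0.3 -40 3 0 0;0.3 -72 3 0 0;0.3 -72 3 0 0;0.3 -72 3 20 0;0.3 -72 3 50 0")

```text
t: 52.7
tool_pos: [0.6592, 0.1173, 0.1319]
orientation: [-0.438, 3.107, -0.0]
force: [0.0, -0.0, -0.0]
opening: 0.065
gripper_force: 0.0
```

arm_command(increments="0.3 0 0 30 0;0.3 0 0 60 0;0.3 0 0 85 0;0.3 0 0 98 0;0.3 0 0 98 0")

```text
t: 53.2
tool_pos: [0.6556, 0.1168, 0.0296]
orientation: [0.437, -3.106, -0.0]
force: [0.2, 0.3, 0.3]
opening: 0.0655
gripper_force: 0.0
```

Run:
```python
from h import *
go(rest(-.004,.0085,.029));print(inrest())
```

```text
t 53.2 tcp [0.6556 0.1168 0.0296] psi 1.85 q6 -1.75 F [0.2 0.3 0.3] open 0.0655
-> [-3.8 -5.1  0.6] turn 0.001
(np.float64(-0.0078), np.float64(0.0136), np.float64(0.0296))
```

arm_command(increments="0.3 0 -5 0 0;0.4 0 -5 0 0;0.5 0 -5 0 0;0.52 0 -5 0 0;0.52 0 -5 0 0")

```text
t: 53.7
tool_pos: [0.6605, 0.112, 0.0336]
orientation: [-0.437, 3.109, -0.001]
force: [-0.3, -1.7, 5.6]
opening: 0.0495
gripper_force: 5.0
```

arm_command(increments="0.52 5 0 0 0;0.52 10 0 0 0;0.52 15 0 0 0;0.52 20 0 1 0;0.52 20 0 1 0")

```text
t: 54.2
tool_pos: [0.6415, 0.1068, 0.0328]
orientation: [-0.437, 3.107, 0.0]
force: [1.9, 0.4, 6.2]
opening: 0.0489
gripper_force: 5.0
```

Run:
```python
from h import *
go(rest(-.021,.0085,.028));print(inrest());tops()
```

```text
t 54.2 tcp [0.6415 0.1068 0.0328] psi 1.85 q6 -1.76 F [1.9 0.4 6.2] open 0.0489
-> [-3.1  0.7  4.8] turn 0.001
(np.float64(-0.0241), np.float64(0.0078), np.float64(0.0328))
top px [220.8 232.1] n 20 yc 0.0085 x,z [-0.0006  0.1236] | at x=.051: y,z [0.0523 0.1685]
top px [172.4 235. ] n 51 yc -0.0855 x,z [0.0532 0.1129] | at x=.051: y,z [-0.0878  0.1108]
top px [238.8 262.9] n 52 yc 0.098 x,z [0.0562 0.1125] | at x=.051: y,z [0.0939 0.1075]
```

arm_command(increments="0.52 3 0 0 0;0.52 5 0 0 0;0.52 5 0 0 0;0.48 5 0 0 0;0.44 5 0 0 0")

```text
t: 54.75
tool_pos: [0.6356, 0.1053, 0.0317]
orientation: [-0.437, 3.11, 0.0]
force: [-0.3, -0.0, 0.4]
opening: 0.0513
gripper_force: 0.0
```

arm_command(increments="0.38 0 0 0 0;0.3 0 0 0 0;0.3 0 0 0 0;0.3 0 0 -20 0;0.3 0 0 -50 0")

```text
t: 55.25
tool_pos: [0.6329, 0.105, 0.0785]
orientation: [0.436, -3.105, -0.001]
force: [0.8, 0.4, 0.9]
opening: 0.0654
gripper_force: 0.0
```

arm_command(increments="0.3 0 0 -30 0;0.3 0 0 -70 0;0.3 40 0 -90 0;0.3 80 0 -90 0;0.3 90 0 -90 0")

```text
t: 55.75
tool_pos: [0.5459, 0.0798, 0.1707]
orientation: [0.437, -3.109, 0.0]
force: [0.4, -0.9, -0.6]
opening: 0.0652
gripper_force: 0.0
```

Run:
```python
from h import *
go(rest(-.08,-.0855,.18));print(inrest());tops();feet()
```

```text
t 55.75 tcp [0.5459 0.0798 0.1707] psi 1.85 q6 -1.8 F [ 0.4 -0.9 -0.6] open 0.0652
-> [-43.3 -93.6  -9.3] turn 0.001
(np.float64(-0.1235), np.float64(0.008), np.float64(0.1707))
top px [172.7 235.3] n 56 yc -0.0855 x,z [0.0525 0.1118] | at x=.051: y,z [-0.0871  0.1104]
top px [205.5 248.4] n 61 yc 0.0085 x,z [0.0531 0.1127] | at x=.051: y,z [0.0065 0.1106]
top px [239.7 263.2] n 68 yc 0.098 x,z [0.0533 0.11  ] | at x=.051: y,z [0.0962 0.1078]
foot x,y -0.0293 -0.0846 slope [0.912] [-0.1  0.3] area 626.0
foot x,y -0.0271 0.0096 slope [0.916] [-0.1  0.4] area 580.5
foot x,y -0.0271 0.0933 slope [0.824] [ 2.  -3.6] area 484.0
```

All three plates now read the same slope (about 0.9 rad) and the same foot line, well inside the limits. The gauge is home with its peak pointer at zero, so I'm handing in.

```bash
python3 -c "
from plant import robot
print(robot.close_job())"
```

```text
the job is handed in; nothing more can be done
None
```

I handed the job in and got no verdict back. The gauge spring was drawn to 10 N, held over 2 s and eased home, and the peak pointer was turned back to zero. All three white plates lean on the rest side by side at about 52°; their lower ends measured about 16 mm short of the lip, inside the limits as I worked them out. I didn't touch the beaker, roller or bottle.

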